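Put away the stacked bench supplies, older offcut to the front

ROBOT

A 7-joint arm with a two-finger parallel gripper is mounted at the origin on a cart in front of the work surface, level with it; the furniture and walls round the work are solid. World frame = base frame: x ahead of the robot, y to its left, z up, the work surface at z = 0. Lengths are in m, angles in rad, forces in N, time in s.
With the tool pointing down it reaches from about 0.425 to 0.875 m from the base axis. Payload 4.7 kg.
Tool frame: the origin (TCP) lies midway between the tips of the shut fingers; the grasp point (between the pads) lies 19 mm behind it (ctrl.grip_point_offset is the distance from the TCP to the grasp point, in m); z points along the fingers, y is the line along which they close (so a half turn about z gives the same grasp; the last joint's range is limited). The gripper opens to 87 mm and grips with 3 to 60 N. Pads are 19 mm wide; open, the fingers measure 117 mm over their backs; the gripper's body (75 mm by 190 mm) begins 51 mm behind the grasp point.
Start: joints at [1.176, 0.321, -0.07, 1.45, 0.023, 1.371, -0.057], TCP at [0.258, -0.596, 0.193] pointing down, gripper open.
Joint ranges: [-2.86, 2.86], [-0.3, 2.09], [-1.38, 1.24], [0.06, 2.45], [-1.56, 4.7], [0.09, 2.05], [-2.69, 2.69]. Speed limits (rad/s): [2.57, 2.57, 3.14, 3.14, 3.14, 3.14, 3.14].

INTERFACE

Orientations are given as a rotation vector (axis times angle).
In Python, from bench import ctrl gives the robot as it stands. The module is installed in compiled form; this text tells all that it offers.
- The arm moves only by the shell command python3 -m handwheel 'ROWS' [OPENING] [FORCE]. ROWS is JSON, a list of rows, each an object of numbers: "x", "y", "z": the shift along the tool's x, y, z in m; "wx", "wy", "wz": the turn, a rotation vector about the tool's x, y, z in degrees. A call has 1 to 10 rows; each row is the pose to reach, as a shift and turn from the pose commanded when the call began, along the tool's axes at that moment; what a row does not reach only later rows make up. A row lasts 1/12 s, in which the tool goes at most 41.7 mm and 7.16 degrees, less where a joint would pass 70% of its speed; a pose out of reach is approached as far as the arm can. A call with a gripper value outside its range is refused whole. OPENING is the finger opening in m, from 0 to 0.087, set as the call begins (- or left out, the last holds). The fingers move at their own pace and stop on an object; FORCE is the grip in N (left out, the last holds). Time passes only in rows, so rows that repeat a pose let the fingers close. It gives the time, the measured TCP pose, the force, the opening and the grip force at its end, in the units of the state.
- ctrl.get_state(): the state, without advancing time (a new reading comes with each control period).
- ctrl.get_image(name): name is "side" or "top"; returns a dict with "image" (420x560x3 uint8, red, green, blue), "K" (3x3 intrinsics, pixels), "world_to_cam" (4x4, takes a point from world to camera coordinates). Camera axes: x right, y down, z forward; pixel columns grow to the right and rows downward; lengths in m; the calibration is good to about 2 mm. A picture is of the moment at which its call begins. There is no depth.
- ctrl.close_job(): hands the job in; it is judged then, once.
The state is a dict: "time": time; "joint_positions": joint angles; "qd": joint speeds; "joint_torque": joint torques, N m; "position": TCP position; "tool_rot": TCP orientation; "ft_force": force on the tool from outside, world axes, zero at the start; "torque": the same for the moment, N m; "grip_width": opening from 0.0 (shut) to 1.0 (fully open); "grip_force": force on a finger pad.
Only numpy, scipy, OpenCV 4.12 (cv2) and the standard library are available. Lean on these libraries where they do the work, as an engineer would, in place of code of your own. Each camera call takes 0.05 s, during which the arm holds its last target. There are 200 camera calls.

TASK

Tidy the stack of bench supplies. First pull the old dark offcut forward from the rear place of the offcut rack to its front place (the end with the brass strip); then take the stack apart from the top down, one thing at a time: the light offcut onto the rear place of the rack, behind the dark one, then the sanding block onto the cork of the white dock, then the whetstone onto the green base between its cleats. Each thing shall lie flat, centred on its place and lined up with it, and the ink bottle must stay standing where it is.

Things in the scene. Friction and masses are not known exactly. Their poses are not given: they have to be found in the camera images.
- dark_offcut: Old offcut of dark red-brown wood, loose, 28 x 90 x 12 mm (x, y, z). Origin at the centre of its underside, z up, long side along its y. At the start it lies on the rear place of the offcut rack.
- light_offcut: New offcut of light brown wood, loose, 32 x 75 x 18 mm (x, y, z), origin at the centre of its underside, long side along its y. At the start it is the top of the stack, lying on the sanding block (underside 51 mm over the table).
- sanding_block: Dark brown sanding block, loose, 52 x 105 x 29 mm (x, y, z), origin at the centre of its underside, long side along its y. At the start it lies on the whetstone (underside 22 mm over the table), under the light offcut.
- whetstone: Two-layer whetstone, tan over grey, loose (a like one at the back has no part in this), 50 x 150 x 22 mm (x, y, z), origin at the centre of its underside, long side along its y. At the start it lies on the table as the bottom of the stack; its long axis runs within about 20 degrees of the world y axis, as do those of all the places and blocks.
- offcut_rack: Fixed plywood board 200 x 128 mm (x, y), 14 mm thick; dark side rails along x at y = +-60 mm (8 mm wide, 24 mm high), ends open. Brass strip at the front end, its -x, towards the robot. Two grey 42 x 98 mm rectangles are its places, long side along y: front centred at x = -45 mm, rear at x = +45 mm, y = 0, surface z = 14 mm. Origin: centre of the underside.
- sanding_dock: Place of the sanding block, fixed: white board 80 x 134 x 12 mm (x, y, z) with a flush cork rectangle 58 x 111 mm in its middle, long side along its y. The block lies on the cork at z = 12 mm. Origin at the centre of the underside, on the table.
- stone_base: Place of the whetstone, fixed: green board 76 x 196 x 12 mm (x, y, z), long side along its y, with a flush black rectangle 54 x 154 mm in its middle and a light wooden cleat at each end (87 to 97 mm from the centre along y, 9 mm higher than the board). The stone lies on the black rectangle at z = 12 mm. Origin at the centre of the underside.
- ink_bottle: Amber ink bottle with a pale blue cap, 46 mm across and 85 mm tall, loose, standing upright near the front edge of the table, to the left; not to be moved (a like bottle at the back, beside the brush jar, has no part in this). Origin at the centre of its underside. A fixed desk lamp stands near: round base 170 mm across centred at about world x 0.65, y 0.25 m, with a thin arm rising 0.3 m; keep clear of it.
Not all that is in view belongs to the job. Of the things that look like the light_offcut, the larger one is meant.

How it is judged:
By the outcome, as a careful person would: the job done as asked, in the order asked, and still so for the second after the job is handed in, with the robot touching nothing.
It also fails if it takes over 104 s, if anything falls off the work surface, if the arm or the gripper's body presses on something with over 40 N, if the wrist force passes 120 N, or if a joint passes its speed limit or range.

## Working session

There is one attempt and no reset: what is moved stays moved. The work goes in short steps, Python scripts to look and compute and a shell command to move; the robot and the scene stay as the last step left them, time stands still between calls to the robot, and variables do not carry over. Pictures are saved under pics/ and viewed, at most 14 in all, crops included, and the job is handed in when it is done.

```bash
mkdir -p pics; python3 - <<'E'
from bench import ctrl
import cv2,numpy as np
s=ctrl.get_state();print(s, ctrl.grip_point_offset)
for n in("side","top"):
    d=ctrl.get_image(n);cv2.imwrite(f"pics/{n}0.png",d["image"][...,::-1]);np.save(f"pics/{n}0.npy",d["image"]);print(d["K"],d["world_to_cam"])
E
```

```text
{'time': 0.0, 'joint_positions': array([ 1.17610126,  0.32179702, -0.07008645,  1.45165688,  0.02260581,
        1.37077404, -0.05688831]), 'qd': array([ 0.00046804,  0.00037818,  0.00010778,  0.00026353, -0.00072301,
       -0.00174385, -0.00053992]), 'joint_torque': array([ 5.78646541e-04, -4.91289067e+01, -4.03133305e-01, -3.12529743e+01,
       -6.38213125e-02,  4.34953964e-02,  1.57193399e-04]), 'position': array([ 0.25809365, -0.5959193 ,  0.19228753]), 'tool_rot': array([-3.07443201e+00, -6.37377906e-01,  7.44531202e-04]), 'ft_force': array([-0.01787071,  1.19965253,  1.3553426 ]), 'torque': array([ 0.04538553,  0.02871718, -0.09239196]), 'grip_force': 0.0, 'grip_width': 0.9980962427469593} 0.0187
[[475.96822205   0.         274.69953894]
 [  0.         475.96822205 211.56644818]
 [  0.           0.           1.        ]] [[-0.96528174 -0.26051723 -0.01902452  0.54551982]
 [-0.08209817  0.37172191 -0.92470682  0.08953663]
 [ 0.24797389 -0.89104074 -0.38020436  1.18111451]
 [ 0.          0.          0.          1.        ]]
[[531.323906     0.         273.3674208 ]
 [  0.         531.323906   203.60036288]
 [  0.           0.           1.        ]] [[-0.00526852 -0.9998851  -0.01421401  0.09893355]
 [-0.98129017  0.00790524 -0.1923723   0.55053337]
 [ 0.19246256  0.01293455 -0.98121907  1.14091892]
 [ 0.          0.          0.          1.        ]]
```

View pics/top0.png

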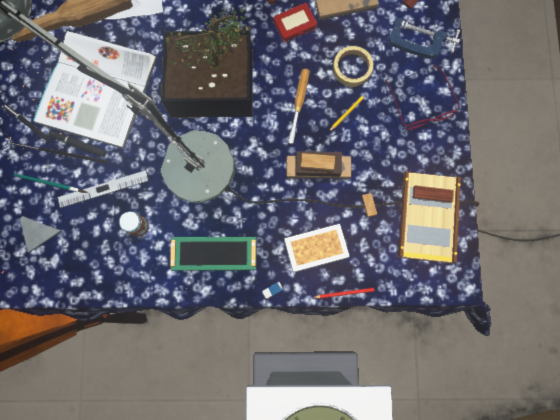

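View pics/side0.png

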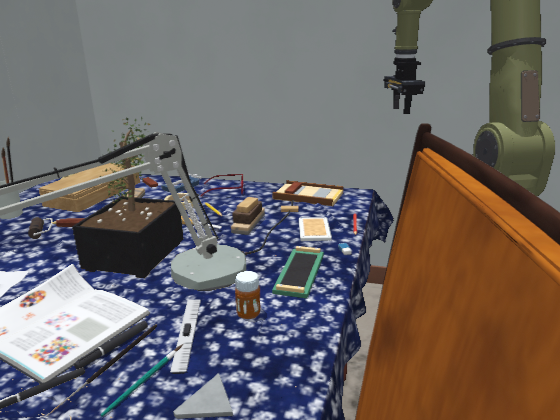

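The top view shows the stack at about (319,164), the rack at (431,217) with the dark offcut at (433,194), the dock at (317,247), the base at (213,252) and the bottle at (132,222). A small decoy lies at (370,205). In the side view the stack is at (248,214) and the rack at (309,191).

```bash
python3 - <<'E'
import cv2,numpy as np
a=cv2.imread("pics/top0.png")[145:275,280:470];b=cv2.imread("pics/side0.png")[170:300,225:385]
a=cv2.resize(a,None,fx=4,fy=4,interpolation=cv2.INTER_CUBIC);b=cv2.resize(b,None,fx=4.5,fy=4.5,interpolation=cv2.INTER_CUBIC)
cv2.imwrite("pics/ta.png",a);cv2.imwrite("pics/sb.png",b)
t=cv2.cvtColor(cv2.imread("pics/top0.png"),cv2.COLOR_BGR2HSV);s=cv2.cvtColor(cv2.imread("pics/side0.png"),cv2.COLOR_BGR2HSV)
for n,(u,v) in dict(light=(319,161),sand=(300,161),stone=(291,165),dark=(433,193),greyF=(428,236),rackb=(430,215),rail=(457,215),cork=(317,247),white=(293,240),black=(213,252),green=(180,268),cleat=(173,253),cap=(128,220),greyR=(436,183)).items(): print(n,u,v,t[v,u])
E
```

```text
light 319 161 [ 17 115 215]
sand 300 161 [ 13  71 100]
stone 291 165 [ 16  92 209]
dark 433 193 [  7 132 133]
greyF 428 236 [ 98  16 188]
rackb 430 215 [ 24  76 242]
rail 457 215 [ 11 126 134]
cork 317 247 [ 18 118 235]
white 293 240 [ 20  24 243]
black 213 252 [102  21  60]
green 180 268 [ 76 117 152]
cleat 173 253 [ 23 100 236]
cap 128 220 [ 93   9 244]
greyR 436 183 [ 23  81 240]
```

View pics/ta.png

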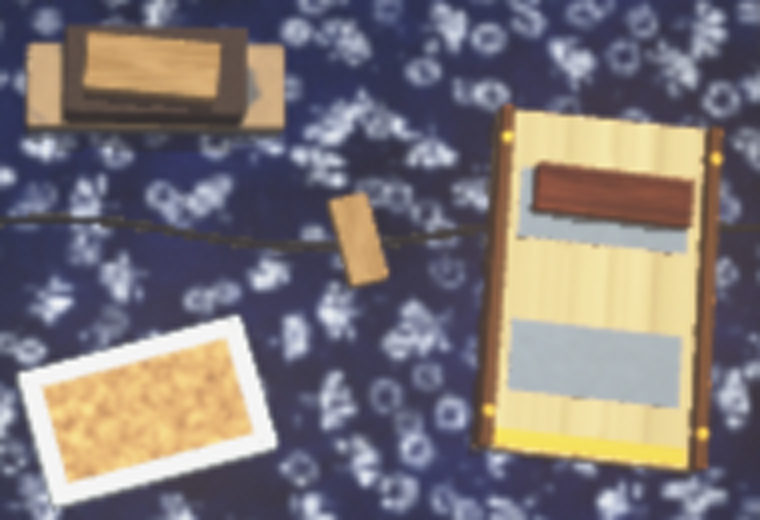

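View pics/sb.png

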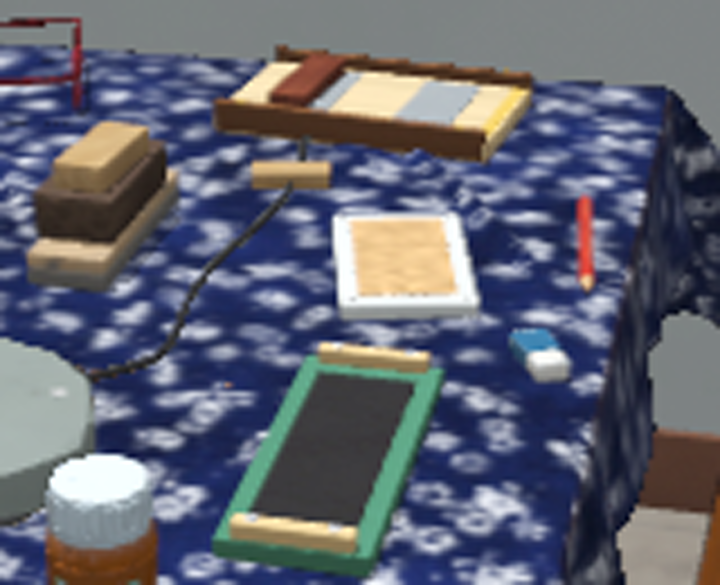

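```bash
cat > h.py <<'E'
import cv2,numpy as np
from bench import ctrl
F=4
def shot(n,tag=None):
    d=ctrl.get_image(n)
    if tag: cv2.imwrite(f"pics/{n}{tag}.png",d["image"][...,::-1])
    W=d["world_to_cam"];return dict(im=d["image"],K=d["K"],W=W,P=d["K"]@W[:3])
def quad(d,box,lo,hi):
    """largest colour blob in box u0,v0,u1,v1 -> 4 corners (pixels), fill ratio"""
    u0,v0,u1,v1=box
    c=cv2.resize(d["im"][v0:v1,u0:u1],None,fx=F,fy=F,interpolation=cv2.INTER_CUBIC)
    m=cv2.inRange(cv2.cvtColor(c,cv2.COLOR_RGB2HSV),np.array(lo),np.array(hi))
    m=cv2.morphologyEx(m,cv2.MORPH_CLOSE,np.ones((13,13)));m=cv2.morphologyEx(m,cv2.MORPH_OPEN,np.ones((9,9)))
    k=max(cv2.findContours(m,0,cv2.CHAIN_APPROX_NONE)[0],key=cv2.contourArea)
    h=cv2.convexHull(k);q=cv2.approxPolyN(h,4,ensure_convex=True).reshape(-1,2).astype(float)
    fill=cv2.contourArea(k)/cv2.contourArea(q.astype(np.float32))
    return (q+.5)/F-.5+[u0,v0],fill
def ray(d,uv,z):
    uv=np.atleast_2d(uv);R,t=d["W"][:3,:3],d["W"][:3,3];C=-R.T@t
    r=np.c_[uv,np.ones(len(uv))]@np.linalg.inv(d["K"]).T@R
    return C+r*((z-C[2])/r[:,2])[:,None]
def rect(p):
    """centre, yaw of long side from +y (deg, CCW), sides (mm)"""
    c,(w,h),a=cv2.minAreaRect((p[:,:2]*1000).astype(np.float32))
    b=cv2.boxPoints((c,(w,h),a));e=[b[1]-b[0],b[2]-b[1]];L=max(e,key=np.linalg.norm)
    L=L if L[1]>0 else -L
    return p[:,:2].mean(0)*1000,np.degrees(np.arctan2(-L[0],L[1])),sorted([w,h])
def tri(dt,qt,ds,qs,z):
    """triangulate corners; match by nearest floor points"""
    a,b=ray(dt,qt,z),ray(ds,qs,z)
    i=[np.argmin(np.linalg.norm(b-p,axis=1)) for p in a]
    X=cv2.triangulatePoints(dt["P"],ds["P"],qt.T.copy(),qs[i].T.copy());X=(X[:3]/X[3]).T
    return X
E
python3 - <<'E'
from h import *
np.set_printoptions(precision=1,suppress=True)
t=shot("top");s=shot("side")
R={ # top box, side box, colour lo hi(top), (side), z
'light':((296,148,340,172),(233,194,262,212),(10,90,180),(25,200,255),(10,60,140),(25,200,255),.069),
'dark':((408,180,456,205),(282,178,305,195),(0,90,110),(12,255,190),(0,90,60),(12,255,190),.026),
'front':((402,220,456,250),(310,185,334,200),(85,0,140),(120,60,225),(85,0,120),(130,60,225),.014),
'cork':((284,225,350,272),(296,215,335,242),(10,70,180),(26,220,255),(10,60,150),(26,220,255),.012),
'black':((165,235,260,272),(272,245,325,292),(0,0,20),(179,60,100),(0,0,20),(179,80,90),.012),
'stone':((283,150,355,175),(228,200,266,236),(10,60,170),(25,120,255),(10,20,110),(28,120,255),.022),
'rack':((398,165,465,265),(270,178,345,208),(0,60,70),(40,255,255),(0,60,40),(40,255,255),.024)}
for n,(bt,bs,l1,h1,l2,h2,z) in R.items():
    q,f=quad(t,bt,l1,h1);p=ray(t,q,z);print(n,'top',*rect(p),'fill %.2f'%f)
    q2,f2=quad(s,bs,l2,h2);print('   side',*rect(ray(s,q2,z)),'fill %.2f'%f2,' tri z',tri(t,q,s,q2,z)[:,2]*1000)
for d,b in((t,(110,205,150,240)),):
    q,f=quad(d,b,(80,0,200),(130,40,255));print('cap',ray(d,q,.085).mean(0))
E
```

```text
light top [646.2  -5.3] -5.2073894 [32.308349609375, 74.51235961914062] fill 0.91
   side [642.7   0.7] -5.1135793 [33.27909851074219, 88.50985717773438] fill 0.87  tri z [65.8 71.  65.3 64. ]
dark top [ 578.3 -272.5] -6.8420386 [27.37314796447754, 89.80122375488281] fill 0.95
   side [ 573.1 -261.1] 11.183191 [70.20742797851562, 136.60791015625] fill 0.75  tri z [28.3 32.4 14.3  9.8]
front top [ 482.1 -258.1] -6.943532 [39.062747955322266, 95.53032684326172] fill 0.95
   side [ 478.8 -267.3] -6.54671 [38.29826354980469, 79.67060852050781] fill 0.88  tri z [14.3 14.  23.  20.3]
cork top [457.2  -2.2] 14.647858 [56.74350357055664, 109.40791320800781] fill 0.97
   side [455.1  -2. ] 14.39025 [56.86578369140625, 109.16824340820312] fill 0.97  tri z [11.  12.6 12.  12. ]
black top [445.3 235. ] 0.26890832 [52.23604965209961, 151.56968688964844] fill 0.98
   side [443.7 232.5] -0.13833404 [52.965782165527344, 150.71832275390625] fill 0.96  tri z [12.4 13.8 13.8 13.2]
stone top [659.1  -8.6] -5.0472584 [32.907657623291016, 77.66221618652344] fill 0.67
   side [674.8 -80.9] 12.25342 [69.3692855834961, 109.84291076660156] fill 0.74  tri z [10.3 14.4 49.3 46.1]
rack top [ 525.  -260.8] 82.98289 [135.0039825439453, 204.06948852539062] fill 0.96
   side [ 519.2 -237.7] 83.80128 [188.4676971435547, 214.55328369140625] fill 0.89  tri z [24.1 26.6  3.6  1. ]
cap [0.5 0.4 0.1]
```

```bash
cat >> h.py <<'E'
from scipy.spatial.transform import Rotation as Ro
def plan(x,y,z,yaw):
    """mm, deg: shift (mm, tool axes) and turn (deg) to TCP x,y,z with closing axis at yaw, pointing down"""
    s=ctrl.get_state();A=Ro.from_rotvec(s["tool_rot"]).as_matrix()
    c,n=np.cos(np.radians(yaw)),np.sin(np.radians(yaw))
    Y=np.array([c,n,0]);
    Z=np.array([0,0,-1.]);B=np.c_[np.cross(Y,Z),Y,Z]
    d=A.T@(np.array([x,y,z])-s["position"]*1000)
    w=np.degrees(Ro.from_matrix(A.T@B).as_rotvec())
    print("t %.2f pos"%s["time"],(s["position"]*1000).round(1),"shift mm",d.round(1),"turn",w.round(2),"toolyaw %.2f"%np.degrees(np.arctan2(A[1,1],A[0,1])),"f",s["ft_force"].round(1),"w %.1f"%(s["grip_width"]*87),"gf %.1f"%s["grip_force"])
E
python3 - <<'E'
from h import *
plan(578,-272.5,120,-6.9)
t=shot("top");s=shot("side")
# dark top face, side view corners read from the crop (far-left, far-right, near-right, near-left)
q2=np.array([[312,55],[347,57],[308,104],[272,97]])/4.5+[225,170]
q,f=quad(t,(408,180,456,205),(0,90,110),(12,255,190))
X=tri(t,q,s,q2,.026);print((X*1000).round(1));
q,f=quad(t,(110,205,150,240),(80,0,200),(130,40,255));print((ray(t,q,.085).mean(0)*1000).round())
E
```

```text
t 0.20 pos [ 258.2 -596.1  192.7] shift mm [ 422.1 -169.8   72.8] turn [-6.000e-02 -3.000e-02 -5.968e+01] toolyaw -66.58 f [-0.1  0.5 -0.4] w 87.0 gf 0.0
[[ 584.7 -318.4   24.1]
 [ 557.8 -316.2   25.2]
 [ 579.8 -226.6   21.6]
 [ 595.6 -232.1   20.8]]
[509. 410.  85.]
```

```bash
python3 -m handwheel '[{"x":0.422,"y":-0.170,"z":0,"wz":-59.7},{"x":0.422,"y":-0.170,"z":0,"wz":-59.7},{"x":0.422,"y":-0.170,"z":0,"wz":-59.7},{"x":0.422,"y":-0.170,"z":0,"wz":-59.7},{"x":0.422,"y":-0.170,"z":0,"wz":-59.7},{"x":0.422,"y":-0.170,"z":0,"wz":-59.7},{"x":0.422,"y":-0.170,"z":0,"wz":-59.7},{"x":0.422,"y":-0.170,"z":0.02,"wz":-59.7},{"x":0.422,"y":-0.170,"z":0.05,"wz":-59.7},{"x":0.422,"y":-0.170,"z":0.073,"wz":-59.7}]' 0.055 20
python3 - <<'E'
from h import *
plan(578,-272.5,120,-6.9)
E
```

```text
t 0.30 pos [ 258.3 -596.3  193. ] shift mm [ 422.1 -170.    73.1] turn [-3.000e-02 -1.000e-02 -5.968e+01] toolyaw -66.58 f [ 0.1  0.4 -0.8] w 87.2 gf 0.0invalid input at $[0]: expected keys x, y, z, wx, wy, wz
```

```bash
python3 -m handwheel '[{"x":0.422,"y":-0.170,"z":0,"wx":0,"wy":0,"wz":-59.7},{"x":0.422,"y":-0.170,"z":0,"wx":0,"wy":0,"wz":-59.7},{"x":0.422,"y":-0.170,"z":0,"wx":0,"wy":0,"wz":-59.7},{"x":0.422,"y":-0.170,"z":0,"wx":0,"wy":0,"wz":-59.7},{"x":0.422,"y":-0.170,"z":0,"wx":0,"wy":0,"wz":-59.7},{"x":0.422,"y":-0.170,"z":0,"wx":0,"wy":0,"wz":-59.7},{"x":0.422,"y":-0.170,"z":0,"wx":0,"wy":0,"wz":-59.7},{"x":0.422,"y":-0.170,"z":0.02,"wx":0,"wy":0,"wz":-59.7},{"x":0.422,"y":-0.170,"z":0.05,"wx":0,"wy":0,"wz":-59.7},{"x":0.422,"y":-0.170,"z":0.073,"wx":0,"wy":0,"wz":-59.7}]' 0.055 20
python3 - <<'E'
from h import *
plan(578,-272.5,120,-6.9)
E
```

```text
time: 1.13
position: [0.5478, -0.305, 0.1535]
tool_rot: [2.343, 2.085, 0.004]
ft_force: [0.4, -1.0, -0.1]
grip_width: 0.634
grip_force: 0.0
t 1.13 pos [ 547.8 -305.   153.5] shift mm [35.9 26.  33.6] turn [0.31 0.09 0.21] toolyaw -6.69 f [ 0.4 -1.  -0.1] w 55.2 gf 0.0
```

```bash
python3 -m handwheel '[{"x":0,"y":0,"z":0,"wx":0,"wy":0,"wz":0},{"x":0,"y":0,"z":0,"wx":0,"wy":0,"wz":0}]' >/dev/null
python3 - <<'E'
from h import *
plan(578,-272.5,60,-6.9)
t=shot("top");s=shot("side")
for d,n in((t,'t'),(s,'s')):
    c=d["im"][150:270,340:480] if n=='t' else d["im"][140:220,250:350]
    cv2.imwrite(f"pics/a{n}.png",cv2.resize(c,None,fx=4,fy=4)[...,::-1])
E
```

```text
t 1.30 pos [ 545.1 -303.1  149.5] shift mm [34.  29.4 89.5] turn [-0.15 -0.13  0.35] toolyaw -6.55 f [-0.4 -1.6  0.3] w 55.2 gf 0.0
```

```bash
python3 -m handwheel '[{"x":0.034,"y":0.0294,"z":0.03,"wx":-0.15,"wy":-0.13,"wz":0},{"x":0.034,"y":0.0294,"z":0.06,"wx":-0.15,"wy":-0.13,"wz":0},{"x":0.034,"y":0.0294,"z":0.0895,"wx":-0.15,"wy":-0.13,"wz":0},{"x":0.034,"y":0.0294,"z":0.0895,"wx":-0.15,"wy":-0.13,"wz":0},{"x":0.034,"y":0.0294,"z":0.0895,"wx":-0.15,"wy":-0.13,"wz":0},{"x":0.034,"y":0.0294,"z":0.0895,"wx":-0.15,"wy":-0.13,"wz":0}]' >/dev/null
python3 - <<'E'
from h import *
plan(578,-272.5,17,-6.9)
t=shot("top");s=shot("side")
a=cv2.resize(t["im"][150:270,370:480],None,fx=3.5,fy=3.5);b=cv2.resize(s["im"][130:220,265:365],None,fx=4,fy=4)
o=np.zeros((420,800,3),np.uint8);o[:420,:385]=a;o[:360,390:790]=b
cv2.imwrite("pics/n1.png",o[...,::-1])
E
```

```text
t 1.90 pos [ 578.  -279.2   64.1] shift mm [ 6.9 -1.1 47.1] turn [ 0.3   0.24 -0.15] toolyaw -7.05 f [-1.4 -0.6  0.1] w 55.2 gf 0.0
```

View pics/n1.png

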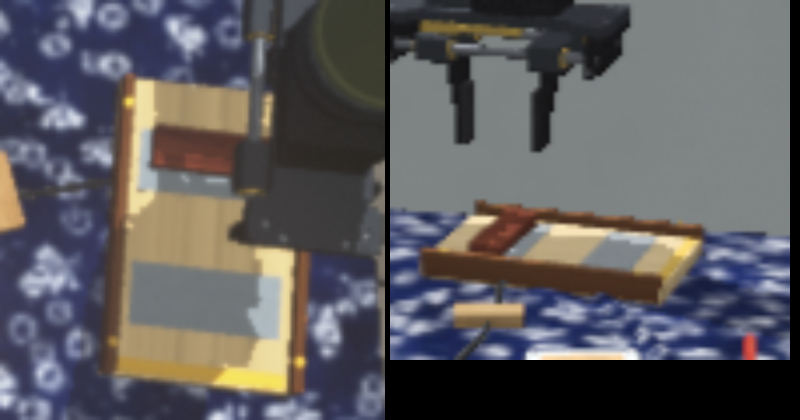

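The fingers hang over and apparently behind the dark offcut. I'll check this against where the measured TCP should project.

```bash
python3 - <<'E'
from h import *
t=shot("top");s=shot("side")
p=ctrl.get_state()["position"];Y=Ro.from_rotvec(ctrl.get_state()["tool_rot"]).as_matrix()[:,1]
for X in(p,p+Y*.03,p-Y*.03,np.r_[p[:2],.026]):
    for d in(t,s):
        q=d["P"]@np.r_[X,1];q=q[:2]/q[2];print(q.round(1), ((q-[370,150])*3.5 if d is t else (q-[265,130])*4+[390,0]).round())
E
```

```text
[440.5 189.3] [247. 138.]
[292.6 174.4] [500. 178.]
[441.3 176.3] [249.  92.]
[283.9 173.5] [466. 174.]
[439.7 202.4] [244. 183.]
[301.3 175.4] [535. 182.]
[435.6 192.9] [230. 150.]
[292.6 185.6] [500. 222.]
```

```bash
cat >> h.py <<'E'
def tips(s):
    """lowest dark gripper pixels in side view over the wall, left/right finger"""
    p=ctrl.get_state()["position"];q=s["P"]@np.r_[p,1];u,v=(q[:2]/q[2]);u=int(u);v=int(v)
    g=s["im"].max(2)[v-40:v+15,u-25:u+25];print("tip expected",u,v);
    for n,h in(("L",g[:,:25]),("R",g[:,25:])):
        r=np.where((h<60).sum(1)>=2)[0];print(n,"lowest row",r.max()+v-40 if len(r) else None)
E
python3 - <<'E'
from h import *
plan(578,-272.5,40,-6.9);tips(shot("side"))
E
python3 -m handwheel '[{"x":0.0,"y":0,"z":0,"wx":0,"wy":0,"wz":0},{"x":0,"y":0,"z":0,"wx":0,"wy":0,"wz":0},{"x":0,"y":0,"z":0,"wx":0,"wy":0,"wz":0}]'
python3 - <<'E'
from h import *
plan(578,-272.5,40,-6.9)
E
```

```text
t 2.10 pos [ 578.7 -278.    64.3] shift mm [ 5.4 -1.5 24.3] turn [ 0.36  0.23 -0.05] toolyaw -6.95 f [-0.2 -0.8  0.5] w 55.1 gf 0.0
tip expected 292 174
L lowest row 165
R lowest row 167
time: 2.4
position: [0.5777, -0.2766, 0.0621]
tool_rot: [2.348, 2.082, 0.0]
ft_force: [0.2, -0.2, 0.8]
grip_width: 0.63
grip_force: 0.0
t 2.40 pos [ 577.7 -276.6   62.1] shift mm [ 4.1 -0.3 22.1] turn [0.17 0.14 0.02] toolyaw -6.88 f [ 0.2 -0.2  0.8] w 54.8 gf 0.0
```

```bash
python3 -m handwheel '[{"x":0.0,"y":0,"z":0.01,"wx":0,"wy":0,"wz":0},{"x":0,"y":0,"z":0.02,"wx":0,"wy":0,"wz":0},{"x":0,"y":0,"z":0.03,"wx":0,"wy":0,"wz":0},{"x":0,"y":0,"z":0.03,"wx":0,"wy":0,"wz":0},{"x":0,"y":0,"z":0.03,"wx":0,"wy":0,"wz":0},{"x":0,"y":0,"z":0.03,"wx":0,"wy":0,"wz":0},{"x":0,"y":0,"z":0.03,"wx":0,"wy":0,"wz":0},{"x":0,"y":0,"z":0.03,"wx":0,"wy":0,"wz":0}]' 0.045
python3 - <<'E'
from h import *
plan(578,-272.5,17,-6.9)
s=shot("side","c");tips(s)
o=cv2.resize(s["im"][120:215,255:365],None,fx=5,fy=5)
cv2.imwrite("pics/n2.png",o[...,::-1])
E
```

```text
time: 3.07
position: [0.5782, -0.2768, 0.0323]
tool_rot: [2.347, 2.081, 0.001]
ft_force: [0.7, -1.0, -0.7]
grip_width: 0.522
grip_force: 0.0
t 3.07 pos [ 578.2 -276.8   32.3] shift mm [ 4.3 -0.7 15.3] turn [0.2  0.15 0.02] toolyaw -6.88 f [ 0.7 -1.  -0.7] w 45.4 gf 0.0
tip expected 292 183
L lowest row 175
R lowest row 176
```

View pics/n2.png

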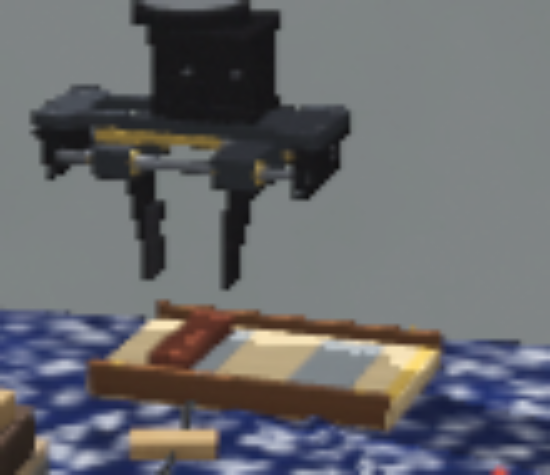

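The fingertips at v≈176 sit about 8 px (~20 mm) higher than the reported TCP implies. I'll go down in steps and watch the force.

```bash
python3 -m handwheel '[{"x":0.001,"y":0,"z":0.005,"wx":0,"wy":0,"wz":0},{"x":0.003,"y":0,"z":0.010,"wx":0,"wy":0,"wz":0},{"x":0.003,"y":0,"z":0.014,"wx":0,"wy":0,"wz":0},{"x":0.003,"y":0,"z":0.014,"wx":0,"wy":0,"wz":0},{"x":0.003,"y":0,"z":0.014,"wx":0,"wy":0,"wz":0},{"x":0.003,"y":0,"z":0.014,"wx":0,"wy":0,"wz":0}]' 
python3 - <<'E'
from h import *
plan(578,-272.5,17,-6.9)
s=shot("side");tips(s);t=shot("top")
a=np.load("pics/side0.npy");X=s["P"]@[.25809,-.59592,.19229,1];print("start tip expected",X[:2]/X[2])
g=a.max(2)[60:140,375:430];ys,xs=np.where(g<60);print("start lowest dark",[(xs[ys==y].min()+375,xs[ys==y].max()+375,y+60) for y in sorted(set(ys))[-8:]])
o=np.hstack([cv2.resize(s["im"][120:210,260:350],(400,400)),cv2.resize(t["im"][160:260,385:485],(400,400))])
cv2.imwrite("pics/n3.png",o[...,::-1])
E
```

```text
time: 3.62
position: [0.5781, -0.2738, 0.0177]
tool_rot: [2.348, 2.082, -0.0]
ft_force: [0.0, 0.2, 0.2]
grip_width: 0.519
grip_force: 0.0
t 3.62 pos [ 578.1 -273.8   17.7] shift mm [ 1.2 -0.2  0.7] turn [0.14 0.14 0.02] toolyaw -6.88 f [0.  0.2 0.2] w 45.2 gf 0.0
tip expected 292 188
L lowest row 180
R lowest row 181
start tip expected [399.90493633 119.06099556]
start lowest dark [(np.int64(417), np.int64(429), np.int64(132)), (np.int64(417), np.int64(429), np.int64(133)), (np.int64(417), np.int64(429), np.int64(134)), (np.int64(416), np.int64(429), np.int64(135)), (np.int64(416), np.int64(429), np.int64(136)), (np.int64(416), np.int64(429), np.int64(137)), (np.int64(416), np.int64(429), np.int64(138)), (np.int64(416), np.int64(429), np.int64(139))]
```

View pics/n3.png

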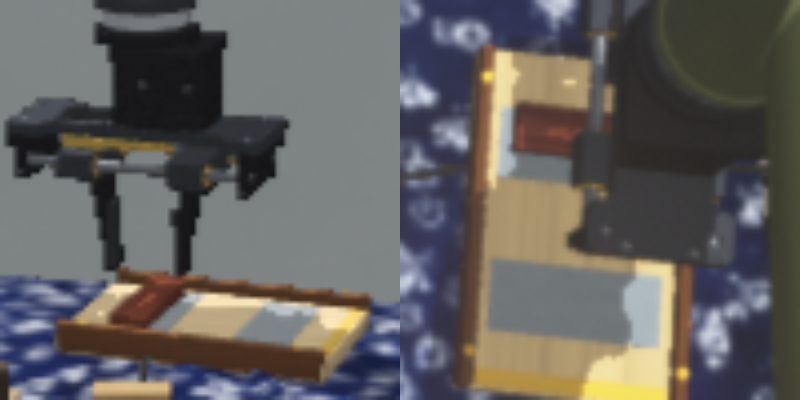

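The tips at v≈181 are still clearly above the board (the offcut top is at v≈187) and there is no contact force. I'll keep going down.

```bash
python3 -m handwheel '[{"x":0.001,"y":0,"z":0.003,"wx":0,"wy":0,"wz":0},{"x":0.001,"y":0,"z":0.006,"wx":0,"wy":0,"wz":0},{"x":0.001,"y":0,"z":0.008,"wx":0,"wy":0,"wz":0},{"x":0.001,"y":0,"z":0.008,"wx":0,"wy":0,"wz":0},{"x":0.001,"y":0,"z":0.008,"wx":0,"wy":0,"wz":0}]' 
python3 - <<'E'
from h import *
plan(578,-272.5,17,-6.9)
s=shot("side");tips(s)
d=s["im"];np.set_printoptions(linewidth=200)
print(d.max(2)[172:200,278:308])
E
```

```text
time: 4.13
position: [0.578, -0.2726, 0.0094]
tool_rot: [2.348, 2.082, -0.0]
ft_force: [0.0, -0.6, 0.4]
grip_width: 0.516
grip_force: 0.0
t 4.13 pos [ 578.  -272.6    9.4] shift mm [ 0.1 -0.  -7.6] turn [0.12 0.12 0.02] toolyaw -6.88 f [ 0.  -0.6  0.4] w 44.9 gf 0.0
tip expected 292 190
L lowest row 182
R lowest row 184
[[132 131 132 129  68  27  38  36  33 120 131 131 131 131 131 132 132 132 131 131  68  34  27  25  25  23 121 131 132 132]
 [132 131 132 132  68  28  37  35  35 121 131 131 131 131 132 132 132 132 131 131  69  34  30  24  22  23 120 131 132 131]
 [132 132 132 133  70  29  37  35  36 121 132 131 131 132 132 132 132 132 131 131 128  71  27  24  24  21 120 131 131 132]
 [132 132 132 132  67  26  37  39  35 121 132 131 131 131 132 132 132 132 132 131 131  73  27  24  23 117 130 131 131 132]
 [131 132 132 132 128  67  37  37  35 120 131 131 131 131 132 132 132 132 132 131 132  74  29  25  24 121 131 131 132 132]
 [132 132 132 131 131  68  36  37  35 121 131 131 131 131 131 132 132 131 131 131  75  38  27  24  23 120 131 131 132 133]
 [132 132 132 132 131  69  37  39  35 12
[... 1966 characters left out ...]
 91  98 104 127 137 144 150 144 145 146 138 160 168 168 183 186 186 186 186 186 186]
 [ 68  69  69  69  69  69  71  70  71  72  72  74  77  79  78  81  80  82  96 106 125 119 109 112 112 128 131 147 150 165]
 [ 68  68  67  68  69  69  69  70  70  69  70  70  71  71  71  71  71  71  72  74  77  75  71  72  74  77  83  89  93 103]
 [ 67  67  66  68  68  68  68  68  68  69  70  69  70  69  70  71  72  72  71  70  71  70  71  70  71  71  71  72  72  73]
 [ 65  65  64  65  67  67  67  66  67  67  68  69  68  68  69  71  69  70  71  71  71  71  71  70  71  72  72  72  73  71]
 [ 94 101  89  83  68  65  65  65  65  66  66  67  67  67  68  68  68  68  68  68  69  70  70  69  70  71  71  71  71  71]]
```

```bash
python3 -m handwheel '[{"x":0,"y":0,"z":0.003,"wx":0,"wy":0,"wz":0},{"x":0,"y":0,"z":0.006,"wx":0,"wy":0,"wz":0},{"x":0,"y":0,"z":0.008,"wx":0,"wy":0,"wz":0},{"x":0,"y":0,"z":0.008,"wx":0,"wy":0,"wz":0},{"x":0,"y":0,"z":0.008,"wx":0,"wy":0,"wz":0}]' 
python3 - <<'E'
from h import *
s=shot("side");tips(s);t=shot("top")
o=np.hstack([cv2.resize(s["im"][145:205,265:325],(480,480),interpolation=2),cv2.resize(t["im"][170:230,400:440],(320,480),interpolation=2)])
cv2.imwrite("pics/n4.png",o[...,::-1])
E
```

```text
time: 4.6
position: [0.5781, -0.2726, 0.0015]
tool_rot: [2.348, 2.082, -0.0]
ft_force: [0.2, -0.1, 0.5]
grip_width: 0.519
grip_force: 0.0
tip expected 292 193
L lowest row 184
R lowest row 186
```

View pics/n4.png

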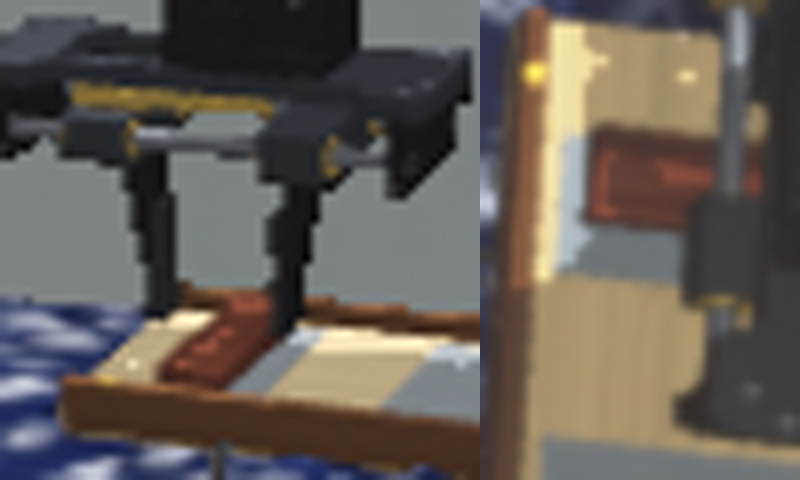

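The fingers straddle the offcut with the tips close to its top, and there is no contact at a reported z of 1.5 mm. So the real tip is about 20 mm above the reported TCP. I'll go 6 mm further, then close gently.

```bash
python3 -m handwheel '[{"x":0,"y":0,"z":0.002,"wx":0,"wy":0,"wz":0},{"x":0,"y":0,"z":0.004,"wx":0,"wy":0,"wz":0},{"x":0,"y":0,"z":0.006,"wx":0,"wy":0,"wz":0},{"x":0,"y":0,"z":0.006,"wx":0,"wy":0,"wz":0}]' 
python3 -m handwheel '[{"x":0,"y":0,"z":0.0015,"wx":0,"wy":0,"wz":0},{"x":0,"y":0,"z":0.0015,"wx":0,"wy":0,"wz":0}]' 
python3 - <<'E'
from h import *
s=shot("side");tips(s)
E
```

```text
time: 5.03
position: [0.5779, -0.2726, -0.0049]
tool_rot: [2.349, 2.082, -0.001]
ft_force: [0.1, 1.9, -0.3]
grip_width: 0.521
grip_force: 0.0
time: 5.2
position: [0.5781, -0.2727, -0.0061]
tool_rot: [2.348, 2.082, -0.0]
ft_force: [-0.5, -0.1, 0.4]
grip_width: 0.522
grip_force: 0.0
tip expected 292 195
L lowest row 186
R lowest row 188
```

```bash
python3 -m handwheel '[{"x":0,"y":0,"z":0.002,"wx":0,"wy":0,"wz":0},{"x":0,"y":0,"z":0.002,"wx":0,"wy":0,"wz":0}]' 
python3 -m handwheel '[{"x":0,"y":0,"z":0,"wx":0,"wy":0,"wz":0},{"x":0,"y":0,"z":0,"wx":0,"wy":0,"wz":0},{"x":0,"y":0,"z":0,"wx":0,"wy":0,"wz":0},{"x":0,"y":0,"z":0,"wx":0,"wy":0,"wz":0},{"x":0,"y":0,"z":0,"wx":0,"wy":0,"wz":0}]' 0.01 20
python3 - <<'E'
from h import *
plan(482.1,-258.1,0,-6.9)
E
```

```text
time: 5.42
position: [0.5782, -0.2727, -0.008]
tool_rot: [2.348, 2.082, -0.0]
ft_force: [-0.0, 0.4, -0.8]
grip_width: 0.516
grip_force: 0.0
time: 5.83
position: [0.5783, -0.2728, -0.0077]
tool_rot: [2.348, 2.082, -0.0]
ft_force: [-0.1, -0.2, -0.3]
grip_width: 0.314
grip_force: 20.0
t 5.83 pos [ 578.3 -272.8   -7.7] shift mm [  3.  -97.3  -7.9] turn [0.15 0.14 0.02] toolyaw -6.88 f [-0.1 -0.2 -0.3] w 27.3 gf 20.0
```

```bash
python3 -m handwheel '[{"x":0,"y":0,"z":-0.004,"wx":0,"wy":0,"wz":0},{"x":0,"y":0,"z":-0.008,"wx":0,"wy":0,"wz":0},{"x":0.001,"y":-0.02,"z":-0.008,"wx":0,"wy":0,"wz":0},{"x":0.002,"y":-0.045,"z":-0.008,"wx":0,"wy":0,"wz":0},{"x":0.003,"y":-0.07,"z":-0.008,"wx":0,"wy":0,"wz":0},{"x":0.003,"y":-0.09,"z":-0.008,"wx":0,"wy":0,"wz":0},{"x":0.003,"y":-0.0973,"z":-0.008,"wx":0,"wy":0,"wz":0},{"x":0.003,"y":-0.0973,"z":-0.008,"wx":0,"wy":0,"wz":0},{"x":0.003,"y":-0.0973,"z":-0.008,"wx":0,"wy":0,"wz":0},{"x":0.003,"y":-0.0973,"z":-0.008,"wx":0,"wy":0,"wz":0}]' 
python3 -m handwheel '[{"x":0,"y":0,"z":0,"wx":0,"wy":0,"wz":0},{"x":0,"y":0,"z":0,"wx":0,"wy":0,"wz":0},{"x":0,"y":0,"z":0,"wx":0,"wy":0,"wz":0},{"x":0,"y":0,"z":0,"wx":0,"wy":0,"wz":0}]' 
python3 - <<'E'
from h import *
plan(482.1,-258.1,-8,-6.9)
E
```

```text
time: 6.67
position: [0.4839, -0.2583, 0.0007]
tool_rot: [2.346, 2.081, 0.002]
ft_force: [-0.3, 0.5, 0.2]
grip_width: 0.317
grip_force: 20.0
time: 7.0
position: [0.4824, -0.258, -0.0001]
tool_rot: [2.348, 2.082, 0.0]
ft_force: [-0.3, 0.3, 0.0]
grip_width: 0.319
grip_force: 20.0
t 7.00 pos [ 4.824e+02 -2.580e+02 -1.000e-01] shift mm [-0.2 -0.3  7.9] turn [0.15 0.12 0.04] toolyaw -6.86 f [-0.3  0.3  0. ] w 27.7 gf 20.0
```

Lower, release, rise, and move aside toward the stack for a clear look.

```bash
python3 -m handwheel '[{"x":0,"y":0,"z":0.003,"wx":0,"wy":0,"wz":0},{"x":0,"y":0,"z":0.006,"wx":0,"wy":0,"wz":0},{"x":0,"y":0,"z":0.008,"wx":0,"wy":0,"wz":0},{"x":0,"y":0,"z":0.008,"wx":0,"wy":0,"wz":0},{"x":0,"y":0,"z":0.008,"wx":0,"wy":0,"wz":0},{"x":0,"y":0,"z":0.008,"wx":0,"wy":0,"wz":0}]' 
python3 -m handwheel '[{"x":0,"y":0,"z":0,"wx":0,"wy":0,"wz":0},{"x":0,"y":0,"z":0,"wx":0,"wy":0,"wz":0},{"x":0,"y":0,"z":0,"wx":0,"wy":0,"wz":0},{"x":0,"y":0,"z":-0.02,"wx":0,"wy":0,"wz":0},{"x":0,"y":0,"z":-0.05,"wx":0,"wy":0,"wz":0},{"x":0,"y":0,"z":-0.09,"wx":0,"wy":0,"wz":0},{"x":0,"y":0,"z":-0.13,"wx":0,"wy":0,"wz":0},{"x":0.04,"y":0.04,"z":-0.13,"wx":0,"wy":0,"wz":0},{"x":0.08,"y":0.08,"z":-0.13,"wx":0,"wy":0,"wz":0},{"x":0.12,"y":0.1,"z":-0.13,"wx":0,"wy":0,"wz":0}]' 0.05
python3 -m handwheel '[{"x":0.04,"y":0.02,"z":0,"wx":0,"wy":0,"wz":0},{"x":0.08,"y":0.03,"z":0,"wx":0,"wy":0,"wz":0},{"x":0.1,"y":0.03,"z":0,"wx":0,"wy":0,"wz":0}]'
python3 - <<'E'
from h import *
t=shot("top","1")
q,f=quad(t,(400,215,458,252),(0,90,100),(12,255,200));print(*rect(ray(t,q,.026)),f)
q,f=quad(t,(400,175,456,208),(85,0,140),(120,60,225));print(*rect(ray(t,q,.014)),f)
plan(646.2,-5.3,120,-5.2)
E
```

```text
time: 7.5
position: [0.482, -0.258, -0.0078]
tool_rot: [2.348, 2.082, -0.0]
ft_force: [-1.6, 0.5, 5.2]
grip_width: 0.313
grip_force: 20.0
time: 8.33
position: [0.5765, -0.1764, 0.1231]
tool_rot: [2.35, 2.074, 0.002]
ft_force: [0.9, -0.4, 0.4]
grip_width: 0.574
grip_force: 0.0
time: 8.58
position: [0.6185, -0.0726, 0.1215]
tool_rot: [2.344, 2.089, 0.006]
ft_force: [-0.2, 1.1, 1.3]
grip_width: 0.573
grip_force: 0.0
[ 510.99618279 -320.79781464] 85.94492 [4.534085750579834, 33.767459869384766] 0.8383620689655172
[ 572.29860037 -311.9852371 ] 86.03706 [12.132852554321289, 26.30807113647461] 0.904434250764526
t 8.63 pos [618.  -67.4 121.6] shift mm [64.8 21.2  1.9] turn [ 0.17 -0.26 -1.05] toolyaw -6.25 f [-0.4  3.9  0. ] w 50.0 gf 0.0
```

View pics/top1.png

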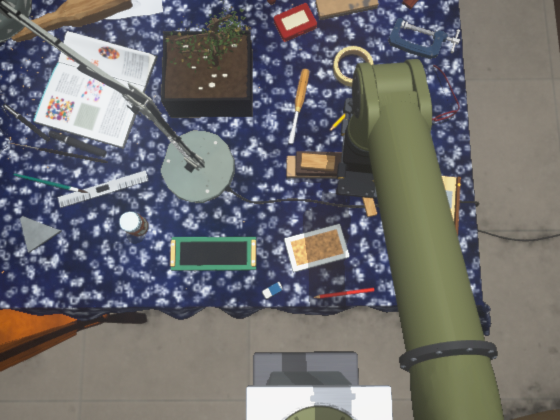

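The arm now hides the rack at (430,217), and the stack at (318,163) is undisturbed. I'll move over the stack, then check the rack from there.

```bash
python3 -m handwheel '[{"x":0.03,"y":0.021,"z":0,"wx":0,"wy":0,"wz":-1},{"x":0.05,"y":0.021,"z":0,"wx":0,"wy":0,"wz":-1},{"x":0.06,"y":0.021,"z":0,"wx":0,"wy":0,"wz":-1},{"x":0.06,"y":0.021,"z":0.02,"wx":0,"wy":0,"wz":-1},{"x":0.06,"y":0.021,"z":0.04,"wx":0,"wy":0,"wz":-1},{"x":0.06,"y":0.021,"z":0.04,"wx":0,"wy":0,"wz":-1},{"x":0.06,"y":0.021,"z":0.04,"wx":0,"wy":0,"wz":-1},{"x":0.06,"y":0.021,"z":0.04,"wx":0,"wy":0,"wz":-1}]'
python3 - <<'E'
from h import *
t=shot("top","2")
q,f=quad(t,(404,215,458,252),(0,90,100),(12,255,200));print(*rect(ray(t,q,.026)),f)
q,f=quad(t,(404,175,456,208),(85,0,140),(120,60,225));print(*rect(ray(t,q,.014)),f)
plan(646.2,-5.3,34,-5.2)
s=shot("side");tips(s)
o=np.hstack([cv2.resize(s["im"][150:240,215:295],(400,450),interpolation=2),cv2.resize(t["im"][165:265,395:470],(337,450),interpolation=2)])
cv2.imwrite("pics/n5.png",o[...,::-1])
E
```

```text
time: 9.3
position: [0.6447, -0.0231, 0.0826]
tool_rot: [2.33, 2.1, 0.0]
ft_force: [0.7, -0.6, 1.2]
grip_width: 0.572
grip_force: 0.0
[ 478.70387812 -286.19703417] -4.968019 [26.26707649230957, 36.595829010009766] 0.9524382901866345
[ 568.60062126 -281.07637957] -6.1315336 [45.191829681396484, 78.78528594970703] 0.9076664151819396
t 9.35 pos [645.2 -22.8  83.1] shift mm [17.7 -1.  49.1] turn [ 0.25  0.15 -0.73] toolyaw -5.93 f [ 0.2  0.7 -0.3] w 49.5 gf 0.0
tip expected 248 194
L lowest row 184
R lowest row 208
```

View pics/n5.png

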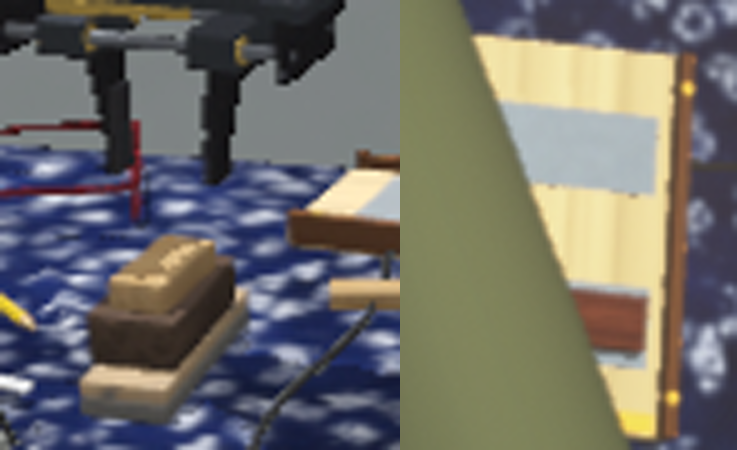

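The dark offcut lies on the front place, with grey margin visible on both sides. The light offcut is under the fingers and clear.

```bash
python3 -m handwheel '[{"x":0.0,"y":0,"z":0,"wx":0.2,"wy":0.15,"wz":-0.7},{"x":0.01,"y":-0.001,"z":0.0,"wx":0.2,"wy":0.15,"wz":-0.7},{"x":0.013,"y":-0.001,"z":0.0,"wx":0.2,"wy":0.15,"wz":-0.7},{"x":0.013,"y":-0.001,"z":0,"wx":0.2,"wy":0.15,"wz":-0.7},{"x":0.013,"y":-0.001,"z":0.02,"wx":0.2,"wy":0.15,"wz":-0.7},{"x":0.013,"y":-0.001,"z":0.02,"wx":0.2,"wy":0.15,"wz":-0.7},{"x":0.013,"y":-0.001,"z":0.02,"wx":0.2,"wy":0.15,"wz":-0.7},{"x":0.013,"y":-0.001,"z":0.02,"wx":0.2,"wy":0.15,"wz":-0.7},{"x":0.013,"y":-0.001,"z":0.02,"wx":0.2,"wy":0.15,"wz":-0.7}]'
python3 - <<'E'
from h import *
plan(646.2,-5.3,34,-5.2)
E
```

```text
time: 10.15
position: [0.6453, -0.0091, 0.0626]
tool_rot: [-2.319, -2.119, -0.0]
ft_force: [-0.4, -0.1, -0.2]
grip_width: 0.573
grip_force: 0.0
t 10.15 pos [645.3  -9.1  62.6] shift mm [ 3.9  0.5 28.6] turn [ 0.01 -0.02  0.02] toolyaw -5.18 f [-0.4 -0.1 -0.2] w 49.8 gf 0.0
```

```bash
python3 -m handwheel '[{"x":0.002,"y":0.0005,"z":0.005,"wx":0,"wy":0,"wz":0},{"x":0.003,"y":0.0005,"z":0.01,"wx":0,"wy":0,"wz":0},{"x":0.003,"y":0.0005,"z":0.015,"wx":0,"wy":0,"wz":0},{"x":0.003,"y":0.0005,"z":0.02,"wx":0,"wy":0,"wz":0},{"x":0.003,"y":0.0005,"z":0.025,"wx":0,"wy":0,"wz":0},{"x":0.003,"y":0.0005,"z":0.027,"wx":0,"wy":0,"wz":0},{"x":0.003,"y":0.0005,"z":0.027,"wx":0,"wy":0,"wz":0},{"x":0.003,"y":0.0005,"z":0.027,"wx":0,"wy":0,"wz":0}]'
python3 - <<'E'
from h import *
plan(646.2,-5.3,34,-5.2)
s=shot("side")
p=ctrl.get_state()["position"]
for z in (0,.02,.025):
    q=s["P"]@np.r_[p+[0,0,z],1];print(q[:2]/q[2]) 
o=cv2.resize(s["im"][160:240,210:310],(750,600),interpolation=2)
cv2.imwrite("pics/n6.png",o[...,::-1])
E
```

```text
time: 10.82
position: [0.6455, -0.0063, 0.0345]
tool_rot: [-2.319, -2.118, 0.001]
ft_force: [-0.1, -0.6, -0.2]
grip_width: 0.577
grip_force: 0.0
t 10.82 pos [645.5  -6.3  34.5] shift mm [1.  0.6 0.5] turn [-0.07 -0.01  0.02] toolyaw -5.18 f [-0.1 -0.6 -0.2] w 50.2 gf 0.0
[247.28717019 212.28203636]
[246.99338282 205.64741216]
[246.91940872 203.97684892]
```

View pics/n6.png

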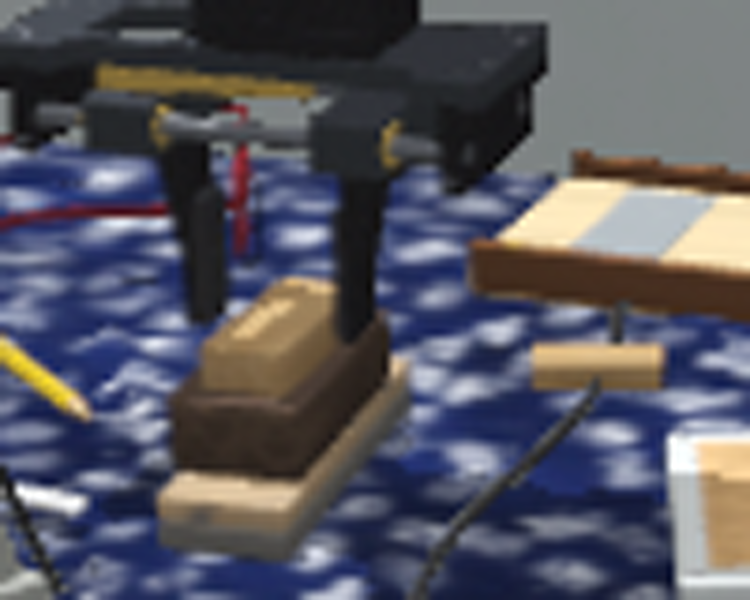

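The tips are at about v=203 and 206, still roughly 6–9 mm over the sanding block's top. I'll go 4 mm lower and close.

```bash
python3 -m handwheel '[{"x":0.001,"y":0.0005,"z":0.002,"wx":0,"wy":0,"wz":0},{"x":0.001,"y":0.0005,"z":0.004,"wx":0,"wy":0,"wz":0},{"x":0.001,"y":0.0005,"z":0.004,"wx":0,"wy":0,"wz":0}]'
python3 -m handwheel '[{"x":0,"y":0,"z":0,"wx":0,"wy":0,"wz":0},{"x":0,"y":0,"z":0,"wx":0,"wy":0,"wz":0},{"x":0,"y":0,"z":0,"wx":0,"wy":0,"wz":0},{"x":0,"y":0,"z":0,"wx":0,"wy":0,"wz":0},{"x":0,"y":0,"z":0,"wx":0,"wy":0,"wz":0}]' 0.015 20
python3 -m handwheel '[{"x":0,"y":0,"z":-0.01,"wx":0,"wy":0,"wz":0},{"x":0,"y":0,"z":-0.03,"wx":0,"wy":0,"wz":0},{"x":0,"y":0,"z":-0.05,"wx":0,"wy":0,"wz":0},{"x":0,"y":0,"z":-0.05,"wx":0,"wy":0,"wz":0}]'
python3 - <<'E'
from h import *
s=shot("side","L")
o=cv2.resize(s["im"][140:240,210:310],(600,600),interpolation=2)
cv2.imwrite("pics/n7.png",o[...,::-1])
t=shot("top","L")
q,f=quad(t,(404,215,458,252),(0,90,100),(12,255,200));print(*rect(ray(t,q,.026)),f)
q,f=quad(t,(404,175,456,208),(85,0,140),(120,60,225));print(*rect(ray(t,q,.014)),f)
plan(571.5,-268.9,80,-6.9)
E
```

```text
time: 11.12
position: [0.6459, -0.0052, 0.0304]
tool_rot: [-2.318, -2.118, 0.001]
ft_force: [0.1, 0.1, 0.3]
grip_width: 0.575
grip_force: 0.0
time: 11.53
position: [0.6462, -0.0053, 0.0308]
tool_rot: [-2.319, -2.118, 0.001]
ft_force: [-0.7, 0.1, 0.1]
grip_width: 0.365
grip_force: 20.0
time: 11.87
position: [0.6493, -0.0048, 0.0859]
tool_rot: [2.316, 2.116, 0.008]
ft_force: [0.2, -0.5, 1.5]
grip_width: 0.368
grip_force: 20.0
[ 479.6204506  -278.06429135] -5.167164 [27.60613441467285, 53.68424987792969] 0.944028888315708
[ 569.72425782 -271.13613676] -6.4261465 [45.144710540771484, 98.18746948242188] 0.9125647366210983
t 11.97 pos [647.1  -5.2  82.2] shift mm [-269.4  -51.5    2.1] turn [ 0.09 -0.01  1.72] toolyaw -5.18 f [-0.8 -0.3 -1. ] w 31.5 gf 20.0
```

View pics/n7.png

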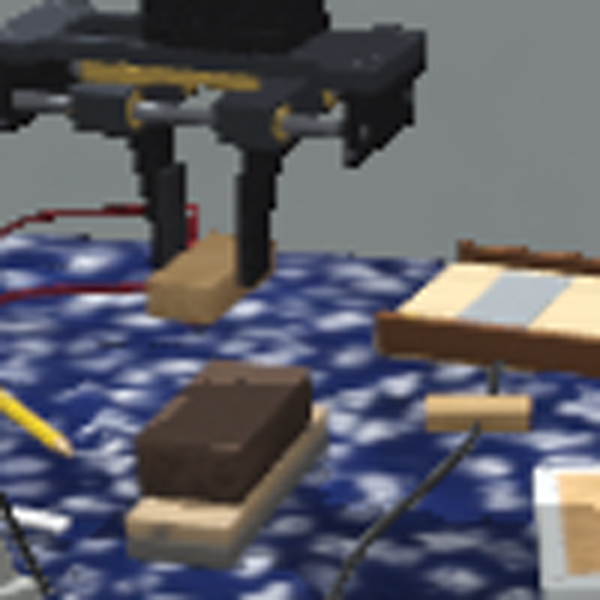

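The light offcut is held level and clear, and the sanding block stayed on the stone. I'll carry it to the rear place.

```bash
python3 -m handwheel '[{"x":-0.02,"y":-0.005,"z":0,"wx":0,"wy":0,"wz":1.7},{"x":-0.05,"y":-0.01,"z":0,"wx":0,"wy":0,"wz":1.7},{"x":-0.08,"y":-0.017,"z":0,"wx":0,"wy":0,"wz":1.7},{"x":-0.115,"y":-0.023,"z":0,"wx":0,"wy":0,"wz":1.7},{"x":-0.15,"y":-0.03,"z":0,"wx":0,"wy":0,"wz":1.7},{"x":-0.185,"y":-0.037,"z":0,"wx":0,"wy":0,"wz":1.7},{"x":-0.22,"y":-0.045,"z":0,"wx":0,"wy":0,"wz":1.7},{"x":-0.25,"y":-0.05,"z":0,"wx":0,"wy":0,"wz":1.7},{"x":-0.265,"y":-0.0515,"z":0,"wx":0,"wy":0,"wz":1.7},{"x":-0.2694,"y":-0.0515,"z":0,"wx":0,"wy":0,"wz":1.7}]' >/dev/null
python3 -m handwheel '[{"x":0,"y":0,"z":0,"wx":0,"wy":0,"wz":0},{"x":0,"y":0,"z":0.02,"wx":0,"wy":0,"wz":0},{"x":0,"y":0,"z":0.04,"wx":0,"wy":0,"wz":0},{"x":0,"y":0,"z":0.06,"wx":0,"wy":0,"wz":0},{"x":0,"y":0,"z":0.06,"wx":0,"wy":0,"wz":0},{"x":0,"y":0,"z":0.06,"wx":0,"wy":0,"wz":0},{"x":0,"y":0,"z":0.06,"wx":0,"wy":0,"wz":0},{"x":0,"y":0,"z":0.06,"wx":0,"wy":0,"wz":0}]'
python3 - <<'E'
from h import *
plan(571.5,-268.9,-6,-6.9)
t=shot("top","M");o=cv2.resize(t["im"][165:265,380:480],(600,600),interpolation=2)
cv2.imwrite("pics/n8.png",o[...,::-1])
E
```

```text
time: 13.47
position: [0.5722, -0.2681, 0.0224]
tool_rot: [2.348, 2.085, 0.002]
ft_force: [0.4, -1.1, -0.0]
grip_width: 0.364
grip_force: 20.0
t 13.47 pos [ 572.2 -268.1   22.4] shift mm [-0.9 -0.7 28.4] turn [0.1  0.01 0.11] toolyaw -6.79 f [ 0.4 -1.1 -0. ] w 31.7 gf 20.0
```

```bash
python3 -m handwheel '[{"x":-0.0005,"y":-0.0005,"z":0.008,"wx":0,"wy":0,"wz":0},{"x":-0.0005,"y":-0.0005,"z":0.016,"wx":0,"wy":0,"wz":0},{"x":-0.0005,"y":-0.0005,"z":0.022,"wx":0,"wy":0,"wz":0},{"x":-0.0005,"y":-0.0005,"z":0.025,"wx":0,"wy":0,"wz":0},{"x":-0.0005,"y":-0.0005,"z":0.027,"wx":0,"wy":0,"wz":0},{"x":-0.0005,"y":-0.0005,"z":0.028,"wx":0,"wy":0,"wz":0},{"x":-0.0005,"y":-0.0005,"z":0.0285,"wx":0,"wy":0,"wz":0},{"x":-0.0005,"y":-0.0005,"z":0.0285,"wx":0,"wy":0,"wz":0},{"x":-0.0005,"y":-0.0005,"z":0.0285,"wx":0,"wy":0,"wz":0}]'
python3 - <<'E'
from h import *
plan(571.5,-268.9,-6,-6.9)
E
```

```text
time: 14.27
position: [0.5688, -0.2692, -0.0056]
tool_rot: [-2.349, -2.082, 0.004]
ft_force: [-8.8, 4.1, 16.8]
grip_width: 0.361
grip_force: 20.0
t 14.27 pos [ 568.8 -269.2   -5.6] shift mm [0.6 2.7 0.4] turn [-0.22  0.01  0.  ] toolyaw -6.90 f [-8.8  4.1 16.8] w 31.4 gf 20.0
```

```bash
python3 -m handwheel '[{"x":0,"y":0,"z":-0.0015,"wx":0,"wy":0,"wz":0},{"x":0,"y":0,"z":-0.0015,"wx":0,"wy":0,"wz":0},{"x":0,"y":0,"z":-0.0015,"wx":0,"wy":0,"wz":0}]'
python3 - <<'E'
from h import *
plan(571.5,-268.9,-6,-6.9)
E
```

```text
time: 14.52
position: [0.57, -0.2695, -0.0055]
tool_rot: [-2.35, -2.084, 0.001]
ft_force: [-2.7, 1.9, 7.7]
grip_width: 0.364
grip_force: 20.0
t 14.52 pos [ 570.  -269.5   -5.5] shift mm [0.8 1.4 0.5] turn [-0.05  0.01  0.02] toolyaw -6.88 f [-2.7  1.9  7.7] w 31.6 gf 20.0
```

```bash
python3 -m handwheel '[{"x":0.0005,"y":0.001,"z":-0.001,"wx":0,"wy":0,"wz":0},{"x":0.0005,"y":0.001,"z":-0.001,"wx":0,"wy":0,"wz":0},{"x":0.0005,"y":0.001,"z":-0.0005,"wx":0,"wy":0,"wz":0},{"x":0.0005,"y":0.001,"z":-0.0005,"wx":0,"wy":0,"wz":0}]'
python3 -m handwheel '[{"x":0,"y":0,"z":0,"wx":0,"wy":0,"wz":0},{"x":0,"y":0,"z":0,"wx":0,"wy":0,"wz":0},{"x":0,"y":0,"z":0,"wx":0,"wy":0,"wz":0},{"x":0,"y":0,"z":-0.02,"wx":0,"wy":0,"wz":0},{"x":0,"y":0,"z":-0.05,"wx":0,"wy":0,"wz":0},{"x":0,"y":0,"z":-0.09,"wx":0,"wy":0,"wz":0},{"x":0.03,"y":0,"z":-0.12,"wx":0,"wy":0,"wz":0},{"x":0.06,"y":0,"z":-0.13,"wx":0,"wy":0,"wz":0},{"x":0.1,"y":0.01,"z":-0.13,"wx":0,"wy":0,"wz":0},{"x":0.14,"y":0.02,"z":-0.13,"wx":0,"wy":0,"wz":0}]' 0.05
python3 -m handwheel '[{"x":0.04,"y":0,"z":0,"wx":0,"wy":0,"wz":0},{"x":0.08,"y":0.01,"z":0,"wx":0,"wy":0,"wz":0},{"x":0.12,"y":0.015,"z":0,"wx":0,"wy":0,"wz":0},{"x":0.16,"y":0.02,"z":0,"wx":0,"wy":0,"wz":0},{"x":0.2,"y":0.02,"z":0,"wx":0,"wy":0,"wz":0},{"x":0.2,"y":0.02,"z":0,"wx":0,"wy":0,"wz":0}]' 0.075
python3 - <<'E'
from h import *
t=shot("top","3");s=shot("side","3")
q,f=quad(t,(404,215,458,252),(0,90,100),(12,255,200));print('dark',*rect(ray(t,q,.026)),f)
q,f=quad(t,(404,172,456,208),(10,90,140),(21,200,225));print('light',*rect(ray(t,q,.032)),f)
q,f=quad(t,(284,140,355,185),(0,30,50),(16,110,125));print('sand',*rect(ray(t,q,.051)),f)
o=np.hstack([cv2.resize(t["im"][165:265,380:480],(400,400),interpolation=2),cv2.resize(s["im"][160:240,265:345],(400,400),interpolation=2)])
cv2.imwrite("pics/n9.png",o[...,::-1])
plan(646.2,-5.3,34,-5.2)
E
```

```text
time: 14.85
position: [0.5713, -0.2689, -0.0054]
tool_rot: [-2.35, -2.084, 0.0]
ft_force: [-1.1, 0.6, 4.7]
grip_width: 0.364
grip_force: 20.0
time: 15.68
position: [0.6084, -0.1325, 0.1256]
tool_rot: [2.352, 2.079, 0.0]
ft_force: [0.2, 0.6, -0.7]
grip_width: 0.575
grip_force: 0.0
time: 16.18
position: [0.6506, 0.0772, 0.1243]
tool_rot: [-2.331, -2.095, -0.008]
ft_force: [0.1, 2.6, 0.3]
grip_width: 0.849
grip_force: 0.0
dark [ 481.91461297 -257.2830686 ] -6.881469 [27.191207885742188, 90.73124694824219] 0.9547589126264965
light [ 572.56346833 -267.79919357] -7.3030033 [33.69911193847656, 74.78443908691406] 0.9423942999260604Traceback (most recent call last):
  File "<stdin>", line 5, in <module>
  File "h.py", line 14, in quad
    k=max(cv2.findContours(m,0,cv2.CHAIN_APPROX_NONE)[0],key=cv2.contourArea)
ValueError: max() iterable argument is empty
```

```bash
python3 - <<'E'
from h import *
def fromfile(n,tag):
    d=shot(n);d["im"]=cv2.imread(f"pics/{n}{tag}.png")[...,::-1].copy();return d
t3=fromfile("top","3");tM=fromfile("top","M");s3=fromfile("side","3")
hs=cv2.cvtColor(tM["im"],cv2.COLOR_RGB2HSV);print(hs[150:176:2,319].tolist(), hs[163,288:352:3].tolist())
# whole rear / front places (grey visible part, plane 14 mm): bounding in rack frame
for n,b in(("rear",(404,172,456,212)),("front",(404,215,458,252))):
    c=cv2.cvtColor(t3["im"][b[1]:b[3],b[0]:b[2]],cv2.COLOR_RGB2HSV)
    m=cv2.inRange(c,np.array((85,5,120)),np.array((120,60,225)));m=cv2.morphologyEx(m,cv2.MORPH_OPEN,np.ones((2,2)))
    v,u=np.where(m>0);p=ray(t3,np.c_[u+b[0],v+b[1]],.014)*1000
    a=np.radians(-6.9);e=np.array([[np.cos(a),np.sin(a)],[-np.sin(a),np.cos(a)]]);r=p[:,:2]@e.T
    lo,hi=np.percentile(r,1,axis=0),np.percentile(r,99,axis=0);print(n,(hi-lo).round(1),(e.T@((lo+hi)/2)).round(1),len(u))
plan(646,-5,60,-5)
E
```

```text
[[111, 30, 180], [6, 37, 103], [9, 60, 97], [8, 58, 96], [10, 61, 96], [10, 57, 98], [10, 61, 100], [9, 60, 98], [9, 56, 96], [9, 60, 98], [8, 58, 97], [9, 62, 95], [174, 24, 53]] [[17, 93, 209], [16, 91, 215], [17, 94, 201], [9, 56, 95], [9, 60, 97], [8, 58, 96], [8, 57, 98], [10, 59, 95], [10, 58, 96], [9, 60, 97], [9, 61, 96], [9, 59, 99], [8, 60, 98], [10, 60, 97], [10, 58, 97], [9, 60, 98], [8, 57, 98], [9, 60, 98], [14, 37, 145], [16, 91, 213], [17, 92, 211], [126, 45, 120]]
rear [83.7 93. ] [ 591.6 -273.3] 91
front [ 4.7 81.9] [ 463.8 -254.5] 56
t 16.43 pos [651.5  61.4 123.7] shift mm [-66.5   2.7  63.8] turn [-0.08  0.07 -2.02] toolyaw -7.02 f [ 0.4 -1.  -0.7] w 74.7 gf 0.0
```

```bash
python3 - <<'E'
from h import *
d=shot("top");d["im"]=cv2.imread("pics/topM.png")[...,::-1].copy()
q,f=quad(d,(284,140,355,185),(0,30,80),(18,110,130));p=ray(d,q,.051);print('sand',*rect(p),f);print((p*1000).round(1))
s=shot("side");s["im"]=cv2.imread("pics/sideL.png")[...,::-1].copy()
hs=cv2.cvtColor(s["im"],cv2.COLOR_RGB2HSV);print(hs[204:224:2,246].tolist(),hs[216,232:262:3].tolist())
# top-face corners in side view, read from crop n7 (6x): far-right, far-left, near-left, near-right
q2=np.array([[310,370],[208,362],[140,437],[252,447]])/6+[210,140]-.4
X=tri(d,q,s,q2,.051);print((X*1000).round(1))
# rack outline from top3: yellowish board
d["im"]=cv2.imread("pics/top3.png")[...,::-1].copy()
q,f=quad(d,(398,165,468,268),(0,0,0),(179,255,255))if 0 else quad(d,(395,165,468,268),(0,70,60),(40,255,255));p=ray(d,q,.02);print('rack',*rect(p),f);print((p*1000).round(1))
E
```

```text
sand [642.61983409  -7.86856386] -0.50451916 [60.315608978271484, 106.80137634277344] 0.9425130103546328
[[670.9 -60.2  51. ]
 [612.5 -61.3  51. ]
 [613.4  45.5  51. ]
 [673.7  44.7  51. ]]
[[9, 75, 78], [10, 72, 74], [11, 72, 74], [12, 76, 74], [11, 72, 74], [12, 78, 92], [14, 88, 58], [12, 82, 53], [14, 90, 48], [11, 83, 52]] [[117, 23, 120], [11, 90, 54], [12, 85, 51], [13, 85, 57], [13, 84, 58], [14, 86, 59], [13, 77, 53], [11, 87, 50], [14, 67, 57], [17, 65, 102]]
[[671.7 -60.4  49.4]
 [616.4 -61.   48.8]
 [614.1  45.8  53. ]
 [671.4  44.3  53.1]]
rack [ 518.96610753 -258.25892133] 82.93274 [147.6819305419922, 234.6160888671875] 0.9034766495334319
[[ 618.3 -340.8   20. ]
 [ 420.6 -316.3   20. ]
 [ 403.6 -165.4   20. ]
 [ 633.3 -210.6   20. ]]
```

```bash
python3 -m handwheel '[{"x":-0.03,"y":-0.001,"z":0,"wx":0,"wy":0,"wz":-6},{"x":-0.055,"y":-0.003,"z":0,"wx":0,"wy":0,"wz":-6},{"x":-0.07,"y":-0.004,"z":0,"wx":0,"wy":0,"wz":-6},{"x":-0.07,"y":-0.004,"z":0.02,"wx":0,"wy":0,"wz":-6},{"x":-0.07,"y":-0.004,"z":0.05,"wx":0,"wy":0,"wz":-6},{"x":-0.07,"y":-0.004,"z":0.05,"wx":0,"wy":0,"wz":-6},{"x":-0.07,"y":-0.004,"z":0.05,"wx":0,"wy":0,"wz":-6},{"x":-0.07,"y":-0.004,"z":0.05,"wx":0,"wy":0,"wz":-6},{"x":-0.07,"y":-0.004,"z":0.05,"wx":0,"wy":0,"wz":-6}]' 0.075 >/dev/null
python3 - <<'E'
from h import *
plan(646.4,-7.9,4,-1)
E
```

```text
t 17.28 pos [640.4  -5.1  76.2] shift mm [-2.7  5.9 72.2] turn [ 0.11 -0.02  0.12] toolyaw -0.88 f [ 1.3  0.2 -0.2] w 75.1 gf 0.0
```

```bash
python3 -m handwheel '[{"x":-0.0015,"y":0.005,"z":0,"wx":0,"wy":0,"wz":0},{"x":-0.0015,"y":0.005,"z":0,"wx":0,"wy":0,"wz":0},{"x":-0.0015,"y":0.005,"z":0.015,"wx":0,"wy":0,"wz":0},{"x":-0.0015,"y":0.005,"z":0.03,"wx":0,"wy":0,"wz":0},{"x":-0.0015,"y":0.005,"z":0.042,"wx":0,"wy":0,"wz":0},{"x":-0.0015,"y":0.005,"z":0.042,"wx":0,"wy":0,"wz":0},{"x":-0.0015,"y":0.005,"z":0.042,"wx":0,"wy":0,"wz":0}]' >/dev/null
python3 - <<'E'
from h import *
plan(646.4,-7.9,4,-1)
E
```

```text
t 17.87 pos [643.7  -6.8  31.8] shift mm [-1.1  2.8 27.8] turn [-0.13 -0.02  0.13] toolyaw -0.87 f [0.3 0.3 0.1] w 74.8 gf 0.0
```

```bash
python3 -m handwheel '[{"x":-0.001,"y":0.0025,"z":0,"wx":0,"wy":0,"wz":0},{"x":-0.001,"y":0.0025,"z":0.005,"wx":0,"wy":0,"wz":0},{"x":-0.001,"y":0.0025,"z":0.010,"wx":0,"wy":0,"wz":0},{"x":-0.001,"y":0.0025,"z":0.015,"wx":0,"wy":0,"wz":0},{"x":-0.001,"y":0.0025,"z":0.02,"wx":0,"wy":0,"wz":0},{"x":-0.001,"y":0.0025,"z":0.025,"wx":0,"wy":0,"wz":0},{"x":-0.001,"y":0.0025,"z":0.028,"wx":0,"wy":0,"wz":0},{"x":-0.001,"y":0.0025,"z":0.028,"wx":0,"wy":0,"wz":0},{"x":-0.001,"y":0.0025,"z":0.028,"wx":0,"wy":0,"wz":0}]'
python3 - <<'E'
from h import *
plan(646.4,-7.9,4,-1)
E
```

```text
time: 18.62
position: [0.6464, -0.0078, 0.0039]
tool_rot: [-2.237, -2.204, 0.001]
ft_force: [0.7, 0.2, 0.8]
grip_width: 0.867
grip_force: 0.0
t 18.62 pos [646.4  -7.8   3.9] shift mm [-0.1  0.  -0.1] turn [-0.08 -0.02  0.13] toolyaw -0.87 f [0.7 0.2 0.8] w 75.4 gf 0.0
```

```bash
python3 -m handwheel '[{"x":0,"y":0,"z":0,"wx":0,"wy":0,"wz":0},{"x":0,"y":0,"z":0,"wx":0,"wy":0,"wz":0},{"x":0,"y":0,"z":0,"wx":0,"wy":0,"wz":0},{"x":0,"y":0,"z":0,"wx":0,"wy":0,"wz":0},{"x":0,"y":0,"z":0,"wx":0,"wy":0,"wz":0},{"x":0,"y":0,"z":0,"wx":0,"wy":0,"wz":0}]' 0.035 25
python3 -m handwheel '[{"x":0,"y":0,"z":-0.006,"wx":0,"wy":0,"wz":0},{"x":0,"y":0,"z":-0.015,"wx":0,"wy":0,"wz":0},{"x":0,"y":0,"z":-0.03,"wx":0,"wy":0,"wz":0},{"x":0,"y":0,"z":-0.045,"wx":0,"wy":0,"wz":0},{"x":0,"y":0,"z":-0.06,"wx":0,"wy":0,"wz":0},{"x":0,"y":0,"z":-0.06,"wx":0,"wy":0,"wz":0},{"x":0,"y":0,"z":-0.06,"wx":0,"wy":0,"wz":0}]'
python3 - <<'E'
from h import *
plan(457.2,-2.2,60,14.6)
s=shot("side","4");t=shot("top","4")
o=np.hstack([cv2.resize(s["im"][140:240,205:305],(400,400),interpolation=2),cv2.resize(t["im"][130:230,270:370],(400,400),interpolation=2)])
cv2.imwrite("pics/n10.png",o[...,::-1])
E
```

```text
time: 19.12
position: [0.6467, -0.0078, 0.0044]
tool_rot: [-2.238, -2.204, 0.0]
ft_force: [-0.0, 0.3, 1.3]
grip_width: 0.595
grip_force: 24.9
time: 19.7
position: [0.6478, -0.0078, 0.0661]
tool_rot: [2.237, 2.203, 0.003]
ft_force: [-0.3, -0.5, -1.8]
grip_width: 0.594
grip_force: 24.9
t 19.70 pos [647.8  -7.8  66.1] shift mm [   2.7 -190.6    5.7] turn [  0.13   0.02 -15.48] toolyaw -0.88 f [-0.3 -0.5 -1.8] w 51.7 gf 24.9
```

View pics/n10.png

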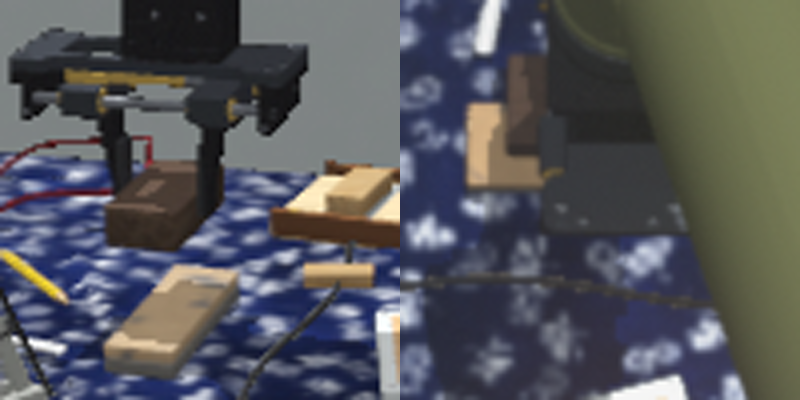

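The sanding block is held level, and the whetstone lies alone. I'll carry the block to the dock.

```bash
python3 -m handwheel '[{"x":0,"y":-0.015,"z":0,"wx":0,"wy":0,"wz":-3},{"x":0.001,"y":-0.04,"z":0,"wx":0,"wy":0,"wz":-6},{"x":0.001,"y":-0.07,"z":0,"wx":0,"wy":0,"wz":-9},{"x":0.002,"y":-0.1,"z":0,"wx":0,"wy":0,"wz":-12},{"x":0.002,"y":-0.13,"z":0,"wx":0,"wy":0,"wz":-15.5},{"x":0.0027,"y":-0.16,"z":0,"wx":0,"wy":0,"wz":-15.5},{"x":0.0027,"y":-0.18,"z":0,"wx":0,"wy":0,"wz":-15.5},{"x":0.0027,"y":-0.1895,"z":0,"wx":0,"wy":0,"wz":-15.5},{"x":0.0027,"y":-0.1895,"z":0.02,"wx":0,"wy":0,"wz":-15.5},{"x":0.0027,"y":-0.1895,"z":0.04,"wx":0,"wy":0,"wz":-15.5}]' >/dev/null
python3 -m handwheel '[{"x":0,"y":0,"z":0,"wx":0,"wy":0,"wz":0},{"x":0,"y":0,"z":0,"wx":0,"wy":0,"wz":0},{"x":0,"y":0,"z":0,"wx":0,"wy":0,"wz":0},{"x":0,"y":0,"z":0,"wx":0,"wy":0,"wz":0}]'
python3 - <<'E'
from h import *
plan(457.2,-2.2,-5.5,14.6)
E
```

```text
time: 20.97
position: [0.4583, -0.0021, 0.0253]
tool_rot: [1.92, 2.486, 0.001]
ft_force: [-0.1, -1.3, -0.3]
grip_width: 0.599
grip_force: 24.9
t 20.97 pos [458.3  -2.1  25.3] shift mm [ 0.1 -1.1 30.8] turn [ 0.05 -0.02  0.03] toolyaw 14.63 f [-0.1 -1.3 -0.3] w 52.1 gf 24.9
```

```bash
python3 -m handwheel '[{"x":0,"y":-0.001,"z":0.008,"wx":0,"wy":0,"wz":0},{"x":0,"y":-0.001,"z":0.016,"wx":0,"wy":0,"wz":0},{"x":0,"y":-0.001,"z":0.022,"wx":0,"wy":0,"wz":0},{"x":0,"y":-0.001,"z":0.026,"wx":0,"wy":0,"wz":0},{"x":0,"y":-0.001,"z":0.028,"wx":0,"wy":0,"wz":0},{"x":0,"y":-0.001,"z":0.029,"wx":0,"wy":0,"wz":0},{"x":0,"y":-0.001,"z":0.0295,"wx":0,"wy":0,"wz":0},{"x":0,"y":-0.001,"z":0.0295,"wx":0,"wy":0,"wz":0},{"x":0,"y":-0.001,"z":0.0295,"wx":0,"wy":0,"wz":0}]'
python3 - <<'E'
from h import *
plan(457.2,-2.2,-5.5,14.6)
E
```

```text
time: 21.72
position: [0.4564, -0.0025, -0.0049]
tool_rot: [-1.92, -2.486, 0.0]
ft_force: [0.2, 0.2, -1.2]
grip_width: 0.594
grip_force: 24.9
t 21.72 pos [456.4  -2.5  -4.9] shift mm [0.1 0.9 0.6] turn [-0.02 -0.02  0.02] toolyaw 14.62 f [ 0.2  0.2 -1.2] w 51.7 gf 24.9
```

```bash
python3 -m handwheel '[{"x":0,"y":0.0007,"z":0.0006,"wx":0,"wy":0,"wz":0},{"x":0,"y":0.0007,"z":0.0012,"wx":0,"wy":0,"wz":0},{"x":0,"y":0.0007,"z":0.0012,"wx":0,"wy":0,"wz":0},{"x":0,"y":0.0007,"z":0.0012,"wx":0,"wy":0,"wz":0}]'
python3 -m handwheel '[{"x":0,"y":0,"z":0,"wx":0,"wy":0,"wz":0},{"x":0,"y":0,"z":0,"wx":0,"wy":0,"wz":0},{"x":0,"y":0,"z":0,"wx":0,"wy":0,"wz":0},{"x":0,"y":0,"z":0,"wx":0,"wy":0,"wz":0},{"x":0,"y":0,"z":-0.02,"wx":0,"wy":0,"wz":0},{"x":0,"y":0,"z":-0.05,"wx":0,"wy":0,"wz":0},{"x":0,"y":0,"z":-0.09,"wx":0,"wy":0,"wz":0},{"x":0,"y":0,"z":-0.12,"wx":0,"wy":0,"wz":0}]' 0.075
python3 -m handwheel '[{"x":-0.04,"y":0.03,"z":0,"wx":0,"wy":0,"wz":0},{"x":-0.08,"y":0.06,"z":0,"wx":0,"wy":0,"wz":0},{"x":-0.12,"y":0.08,"z":0,"wx":0,"wy":0,"wz":5},{"x":-0.16,"y":0.08,"z":0,"wx":0,"wy":0,"wz":10},{"x":-0.2,"y":0.08,"z":0,"wx":0,"wy":0,"wz":14},{"x":-0.2,"y":0.08,"z":0,"wx":0,"wy":0,"wz":14}]'
python3 - <<'E'
from h import *
np.set_printoptions(suppress=True)
t=shot("top","5");s=shot("side","5")
q,f=quad(t,(283,220,352,275),(0,30,75),(16,110,135));p=ray(t,q,.041);print('sand',*rect(p),f);print((p*1000).round(1).tolist())
q,f=quad(t,(283,220,352,275),(10,0,225),(35,60,255));p=ray(t,q,.012);print('dock',*rect(p),f);print((p*1000).round(1).tolist())
q,f=quad(t,(280,140,358,185),(8,50,150),(25,140,255));p=ray(t,q,.022);print('stone',*rect(p),f);print((p*1000).round(1).tolist())
q2,f2=quad(s,(225,195,270,240),(8,30,100),(28,140,255));print('side',f2,(tri(t,q,s,q2,.022)*1000).round(1).tolist())
plan(646,-5,60,-1)
E
```

```text
time: 22.05
position: [0.4573, -0.0023, -0.0059]
tool_rot: [-1.921, -2.486, 0.0]
ft_force: [-0.1, -0.1, 3.8]
grip_width: 0.597
grip_force: 24.9
time: 22.72
position: [0.4572, -0.002, 0.1159]
tool_rot: [-1.92, -2.486, -0.001]
ft_force: [0.9, -0.6, -0.1]
grip_width: 0.861
grip_force: 0.0
time: 23.22
position: [0.5853, -0.1838, 0.1125]
tool_rot: [2.22, 2.221, -0.004]
ft_force: [-0.7, -1.2, 0.1]
grip_width: 0.864
grip_force: 0.0
sand [455.19690045  -1.68188457] 13.91625 [53.984893798828125, 106.04843139648438] 0.9554919458943706
[[443.3, -59.0, 41.0], [415.7, 43.3, 41.0], [468.3, 55.5, 41.0], [493.5, -46.5, 41.0]]
dock [457.58671975  -2.36623015] 14.623909 [76.09559631347656, 130.65667724609375] 0.9486815655669859
[[437.7, -75.3, 12.0], [405.0, 50.0, 12.0], [478.3, 70.4, 12.0], [509.4, -54.6, 12.0]]
stone [647.01494653 -10.36645995] -0.5768543 [49.545066833496094, 149.6197967529297] 0.9207213749697409
[[670.8, -85.7, 22.0], [621.3, -84.1, 22.0], [623.8, 64.4, 22.0], [672.2, 63.9, 22.0]]
side 0.9459240779448452 [[670.1, -86.0, 21.3], [617.9, -84.6, 22.2], [625.5, 64.0, 10.7], [675.9, 64.1, 13.1]]
t 23.32 pos [ 584.5 -180.7  112.4] shift mm [175.4  62.4  52.2] turn [-0.12  0.02  1.25] toolyaw 0.25 f [ 0.4 -1.   0.1] w 75.1 gf 0.0
```

Sanding block lies within about 1 mm and 0.5° of the dock. The whetstone measures 49.5×149.6 mm at (647,-10.4), yaw -0.9°. I'll go and get it.

```bash
python3 -m handwheel '[{"x":0.04,"y":0.015,"z":0,"wx":0,"wy":0,"wz":1},{"x":0.08,"y":0.03,"z":0,"wx":0,"wy":0,"wz":1},{"x":0.12,"y":0.045,"z":0,"wx":0,"wy":0,"wz":1},{"x":0.15,"y":0.06,"z":0,"wx":0,"wy":0,"wz":1},{"x":0.165,"y":0.062,"z":0,"wx":0,"wy":0,"wz":1},{"x":0.165,"y":0.062,"z":0.03,"wx":0,"wy":0,"wz":1},{"x":0.165,"y":0.062,"z":0.06,"wx":0,"wy":0,"wz":1},{"x":0.165,"y":0.062,"z":0.08,"wx":0,"wy":0,"wz":1},{"x":0.165,"y":0.062,"z":0.08,"wx":0,"wy":0,"wz":1},{"x":0.165,"y":0.062,"z":0.08,"wx":0,"wy":0,"wz":1}]' >/dev/null
python3 - <<'E'
from h import *
plan(647,-10.4,-18,-0.9)
E
```

```text
t 24.15 pos [643.5  -8.6  32.8] shift mm [-1.9  3.7 50.7] turn [-0.21 -0.06  0.63] toolyaw -0.27 f [0.6 0.3 0.4] w 74.9 gf 0.0
```

```bash
python3 -m handwheel '[{"x":-0.001,"y":0.003,"z":0.01,"wx":0,"wy":0,"wz":0.6},{"x":-0.001,"y":0.003,"z":0.02,"wx":0,"wy":0,"wz":0.6},{"x":-0.001,"y":0.003,"z":0.03,"wx":0,"wy":0,"wz":0.6},{"x":-0.001,"y":0.003,"z":0.036,"wx":0,"wy":0,"wz":0.6},{"x":-0.001,"y":0.003,"z":0.04,"wx":0,"wy":0,"wz":0.6},{"x":-0.001,"y":0.003,"z":0.044,"wx":0,"wy":0,"wz":0.6},{"x":-0.001,"y":0.003,"z":0.047,"wx":0,"wy":0,"wz":0.6},{"x":-0.001,"y":0.003,"z":0.047,"wx":0,"wy":0,"wz":0.6},{"x":-0.001,"y":0.003,"z":0.047,"wx":0,"wy":0,"wz":0.6}]'
python3 - <<'E'
from h import *
plan(647,-10.4,-18,-0.9)
E
```

```text
time: 24.9
position: [0.648, -0.0109, -0.0134]
tool_rot: [-2.24, -2.202, 0.001]
ft_force: [-0.0, 0.3, -0.1]
grip_width: 0.86
grip_force: 0.0
t 24.90 pos [648.  -10.9 -13.4] shift mm [ 0.5 -1.   4.6] turn [-0.05 -0.02 -0.08] toolyaw -0.98 f [-0.   0.3 -0.1] w 74.8 gf 0.0
```

```bash
python3 -m handwheel '[{"x":0,"y":-0.001,"z":0.002,"wx":0,"wy":0,"wz":0},{"x":0,"y":-0.001,"z":0.003,"wx":0,"wy":0,"wz":0},{"x":0,"y":-0.001,"z":0.003,"wx":0,"wy":0,"wz":0}]'
python3 -m handwheel '[{"x":0,"y":0,"z":0,"wx":0,"wy":0,"wz":0},{"x":0,"y":0,"z":0,"wx":0,"wy":0,"wz":0},{"x":0,"y":0,"z":0,"wx":0,"wy":0,"wz":0},{"x":0,"y":0,"z":0,"wx":0,"wy":0,"wz":0},{"x":0,"y":0,"z":0,"wx":0,"wy":0,"wz":0},{"x":0,"y":0,"z":0,"wx":0,"wy":0,"wz":0}]' 0.035 45
python3 -m handwheel '[{"x":0,"y":0,"z":-0.006,"wx":0,"wy":0,"wz":0},{"x":0,"y":0,"z":-0.015,"wx":0,"wy":0,"wz":0},{"x":0,"y":0,"z":-0.03,"wx":0,"wy":0,"wz":0},{"x":0,"y":0,"z":-0.05,"wx":0,"wy":0,"wz":0},{"x":0,"y":0,"z":-0.07,"wx":0,"wy":0,"wz":0},{"x":0,"y":0,"z":-0.08,"wx":0,"wy":0,"wz":0},{"x":0,"y":0,"z":-0.08,"wx":0,"wy":0,"wz":0},{"x":0,"y":0,"z":-0.08,"wx":0,"wy":0,"wz":0}]'
python3 - <<'E'
from h import *
plan(445.3,235,60,0.1)
s=shot("side","6")
cv2.imwrite("pics/n11.png",cv2.resize(s["im"][130:310,200:350],(667,600*4//3*3//4),interpolation=2)[...,::-1])
E
```

```text
time: 25.15
position: [0.6468, -0.011, -0.0165]
tool_rot: [-2.24, -2.202, 0.001]
ft_force: [-0.1, -0.7, 0.1]
grip_width: 0.862
grip_force: 0.0
time: 25.65
position: [0.6466, -0.011, -0.0164]
tool_rot: [-2.24, -2.202, 0.002]
ft_force: [-1.2, -0.2, 1.1]
grip_width: 0.566
grip_force: 45.0
time: 26.32
position: [0.6474, -0.011, 0.0643]
tool_rot: [2.24, 2.202, 0.001]
ft_force: [-0.5, -0.5, -3.4]
grip_width: 0.563
grip_force: 45.0
t 26.32 pos [647.4 -11.   64.3] shift mm [ 242.6 -206.2    4.1] turn [ 0.03  0.   -1.08] toolyaw -0.98 f [-0.5 -0.5 -3.4] w 49.0 gf 45.0
```

View pics/n11.png

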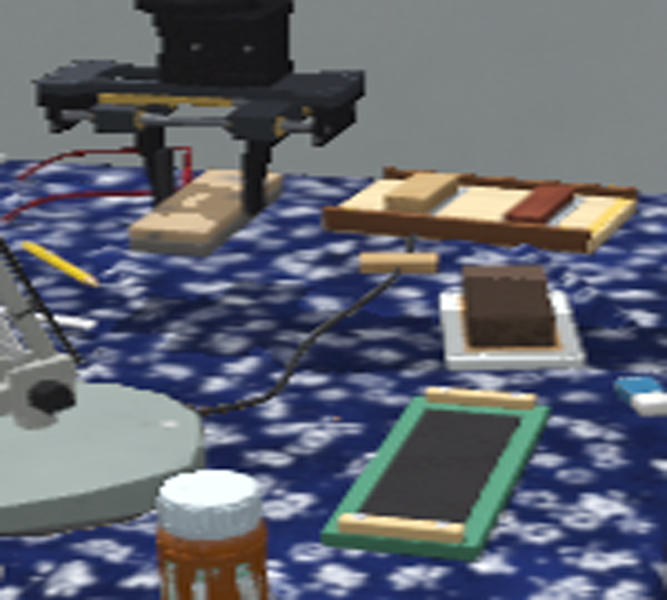

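The whetstone is held level. The dock and rack look right and the bottle is standing at its place. Now back in x first, then across to the base.

```bash
python3 -m handwheel '[{"x":0,"y":-0.015,"z":0,"wx":0,"wy":0,"wz":-1},{"x":0.0,"y":-0.04,"z":0,"wx":0,"wy":0,"wz":-1},{"x":0.0,"y":-0.07,"z":0,"wx":0,"wy":0,"wz":-1},{"x":0.0,"y":-0.1,"z":0,"wx":0,"wy":0,"wz":-1},{"x":0.0,"y":-0.13,"z":0,"wx":0,"wy":0,"wz":-1},{"x":0.0,"y":-0.155,"z":0,"wx":0,"wy":0,"wz":-1},{"x":0.02,"y":-0.175,"z":0,"wx":0,"wy":0,"wz":-1},{"x":0.045,"y":-0.19,"z":0,"wx":0,"wy":0,"wz":-1},{"x":0.075,"y":-0.2,"z":0,"wx":0,"wy":0,"wz":-1},{"x":0.1,"y":-0.2055,"z":0,"wx":0,"wy":0,"wz":-1}]'
python3 - <<'E'
from h import *
plan(445.3,234.4,64,0.1)
E
```

```text
time: 27.2
position: [0.4404, 0.0934, 0.0625]
tool_rot: [-2.22, -2.22, 0.005]
ft_force: [0.6, 1.5, -4.1]
grip_width: 0.572
grip_force: 45.0
t 27.20 pos [440.4  93.4  62.5] shift mm [141.    4.9  -1.6] turn [-0.2   0.04 -0.1 ] toolyaw 0.00 f [ 0.6  1.5 -4.1] w 49.8 gf 45.0
```

```bash
python3 -m handwheel '[{"x":0.03,"y":0,"z":0,"wx":0,"wy":0,"wz":0},{"x":0.06,"y":0,"z":0,"wx":0,"wy":0,"wz":0},{"x":0.09,"y":0,"z":0,"wx":0,"wy":0,"wz":0},{"x":0.12,"y":0.002,"z":0,"wx":0,"wy":0,"wz":0},{"x":0.135,"y":0.002,"z":0,"wx":0,"wy":0,"wz":0},{"x":0.14,"y":0.002,"z":0.0,"wx":0,"wy":0,"wz":0},{"x":0.14,"y":0.002,"z":0.01,"wx":0,"wy":0,"wz":0},{"x":0.14,"y":0.002,"z":0.025,"wx":0,"wy":0,"wz":0},{"x":0.14,"y":0.002,"z":0.035,"wx":0,"wy":0,"wz":0},{"x":0.14,"y":0.002,"z":0.035,"wx":0,"wy":0,"wz":0}]'>/dev/null
python3 -m handwheel '[{"x":0,"y":0,"z":0,"wx":0,"wy":0,"wz":0},{"x":0,"y":0,"z":0,"wx":0,"wy":0,"wz":0},{"x":0,"y":0,"z":0,"wx":0,"wy":0,"wz":0},{"x":0,"y":0,"z":0,"wx":0,"wy":0,"wz":0}]'
python3 - <<'E'
from h import *
plan(445.3,234.4,-4.4,0.1)
E
```

```text
time: 28.37
position: [0.4457, 0.2325, 0.0294]
tool_rot: [-2.221, -2.221, -0.001]
ft_force: [-0.3, 0.9, -3.5]
grip_width: 0.567
grip_force: 45.0
t 28.37 pos [445.7 232.5  29.4] shift mm [ 1.9 -0.4 33.8] turn [ 0.02 -0.03 -0.1 ] toolyaw 0.00 f [-0.3  0.9 -3.5] w 49.3 gf 45.0
```

```bash
python3 -m handwheel '[{"x":0.0015,"y":-0.0003,"z":0.008,"wx":0,"wy":0,"wz":-0.1},{"x":0.0015,"y":-0.0003,"z":0.016,"wx":0,"wy":0,"wz":-0.1},{"x":0.0015,"y":-0.0003,"z":0.022,"wx":0,"wy":0,"wz":-0.1},{"x":0.0015,"y":-0.0003,"z":0.027,"wx":0,"wy":0,"wz":-0.1},{"x":0.0015,"y":-0.0003,"z":0.03,"wx":0,"wy":0,"wz":-0.1},{"x":0.0015,"y":-0.0003,"z":0.0315,"wx":0,"wy":0,"wz":-0.1},{"x":0.0015,"y":-0.0003,"z":0.0325,"wx":0,"wy":0,"wz":-0.1},{"x":0.0015,"y":-0.0003,"z":0.0325,"wx":0,"wy":0,"wz":-0.1},{"x":0.0015,"y":-0.0003,"z":0.0325,"wx":0,"wy":0,"wz":-0.1}]'
python3 - <<'E'
from h import *
plan(445.3,234.4,-4.4,0.1)
E
```

```text
time: 29.12
position: [0.445, 0.2341, -0.0036]
tool_rot: [-2.219, -2.223, 0.0]
ft_force: [0.3, 0.3, -3.3]
grip_width: 0.568
grip_force: 45.0
t 29.12 pos [445.  234.1  -3.6] shift mm [0.3 0.3 0.8] turn [-0.03 -0.03  0.02] toolyaw 0.12 f [ 0.3  0.3 -3.3] w 49.4 gf 45.0
```

```bash
python3 -m handwheel '[{"x":0.0002,"y":0,"z":0.0006,"wx":0,"wy":0,"wz":0},{"x":0.0002,"y":0,"z":0.001,"wx":0,"wy":0,"wz":0},{"x":0.0002,"y":0,"z":0.001,"wx":0,"wy":0,"wz":0},{"x":0.0002,"y":0,"z":0.001,"wx":0,"wy":0,"wz":0}]'
python3 -m handwheel '[{"x":0,"y":0,"z":0,"wx":0,"wy":0,"wz":0},{"x":0,"y":0,"z":0,"wx":0,"wy":0,"wz":0},{"x":0,"y":0,"z":0,"wx":0,"wy":0,"wz":0},{"x":0,"y":0,"z":0,"wx":0,"wy":0,"wz":0},{"x":0,"y":0,"z":-0.02,"wx":0,"wy":0,"wz":0},{"x":0,"y":0,"z":-0.05,"wx":0,"wy":0,"wz":0},{"x":0,"y":0,"z":-0.09,"wx":0,"wy":0,"wz":0},{"x":0,"y":0,"z":-0.13,"wx":0,"wy":0,"wz":0},{"x":-0.04,"y":0,"z":-0.15,"wx":0,"wy":0,"wz":0},{"x":-0.08,"y":0.01,"z":-0.15,"wx":0,"wy":0,"wz":0}]' 0.075
python3 -m handwheel '[{"x":-0.04,"y":0.03,"z":0,"wx":0,"wy":0,"wz":0},{"x":-0.07,"y":0.06,"z":0,"wx":0,"wy":0,"wz":0},{"x":-0.1,"y":0.1,"z":0,"wx":0,"wy":0,"wz":0},{"x":-0.14,"y":0.13,"z":0,"wx":0,"wy":0,"wz":0},{"x":-0.14,"y":0.15,"z":0,"wx":0,"wy":0,"wz":0},{"x":-0.14,"y":0.15,"z":0,"wx":0,"wy":0,"wz":0},{"x":-0.14,"y":0.15,"z":0,"wx":0,"wy":0,"wz":0}]'
python3 - <<'E'
from h import *
t=shot("top","7");s=shot("side","7")
for n,b,l,h,z in(("stone",(176,235,251,272),(8,50,150),(22,140,255),.034),("base",(160,230,265,275),(60,60,90),(90,255,255),.012),("sand",(283,220,352,275),(0,30,75),(16,110,135),.041),("dock",(283,220,352,275),(10,0,225),(35,60,255),.012),
 ('dark',(404,215,458,252),(0,90,100),(12,255,200),.026),('light',(404,172,456,208),(10,90,140),(21,200,225),.032)):
    try:q,f=quad(t,b,l,h)
    except ValueError: print(n,"none");continue
    p=ray(t,q,z);r=rect(p);print(n,r[0].round(1),r[1].round(2),np.round(r[2],1),'%.2f'%f,(p[:,:2]*1000).round(0).tolist())
q,f=quad(t,(110,205,150,240),(80,0,200),(130,40,255));print('bottle',(ray(t,q,.085).mean(0)*1000).round())
cv2.imwrite("pics/n12.png",cv2.resize(t["im"][140:275,100:470],(800,292),interpolation=2)[...,::-1])
print(ctrl.get_state()["position"],ctrl.get_state()["ft_force"])
E
```

```text
time: 29.45
position: [0.4451, 0.2344, -0.0045]
tool_rot: [-2.219, -2.223, -0.0]
ft_force: [-0.8, 0.4, -2.5]
grip_width: 0.569
grip_force: 45.0
time: 30.28
position: [0.4562, 0.1604, 0.1505]
tool_rot: [2.207, 2.23, 0.011]
ft_force: [2.3, -0.1, -0.4]
grip_width: 0.861
grip_force: 0.0
time: 30.87
position: [0.6058, 0.0148, 0.1433]
tool_rot: [-2.221, -2.217, 0.001]
ft_force: [-0.5, 0.9, -0.6]
grip_width: 0.861
grip_force: 0.0
stone [445.9 233.9] -0.37 [ 50.7 148.8] 0.91 [[421.0, 160.0], [422.0, 308.0], [469.0, 308.0], [472.0, 160.0]]
base [445.1 234.3] -0.36 [ 76.9 195.1] 0.89 [[483.0, 137.0], [406.0, 137.0], [407.0, 332.0], [484.0, 331.0]]
sand [460.2 -21.9] 13.23 [54.6 70.7] 0.90 [[443.0, -59.0], [424.0, 9.0], [480.0, 9.0], [494.0, -47.0]]
dock [430.9 -28.7] 17.84 [12.4 83. ] 0.63 [[435.0, -67.0], [415.0, 10.0], [424.0, 9.0], [449.0, -67.0]]
dark [ 481.3 -263.3] -7.36 [27.5 86. ] 0.94 [[490.0, -303.0], [463.0, -301.0], [472.0, -231.0], [501.0, -219.0]]
light [ 572.6 -267.9] -6.88 [33.7 75. ] 0.94 [[584.0, -307.0], [552.0, -303.0], [560.0, -229.0], [594.0, -233.0]]
bottle [509. 411.  85.]
[0.60432599 0.01802113 0.14477355] [-0.13483889 -0.48763356  0.26331947]
```

```bash
python3 -c "
from bench import ctrl
print(ctrl.close_job())"
```

```text
the job is handed in; nothing more can be done
None
```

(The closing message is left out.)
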